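# Tighten a lens retaining ring with a two-pin spanner

### The job

Take the two-pin spanner out of its stand, set its pins into the two holes of the brass retaining ring sunk in the lens holder, and turn the ring clockwise until it comes home, nipping it up to about 0.5 N m: under 0.3 N m leaves the lens loose, over 1 N m cracks it. Feel for the holes gently, without leaning on the ring. Then put the spanner back upright in its stand and let go, leaving the dish, forceps and bottle beside the work where they are.

Things in the scene. Friction and masses are not known exactly. Their poses are not given: they have to be found in the camera images.
- fixture: Lens holder, fixed to the worktop: 112 x 112 x 12 mm aluminium base with a screw at each corner, carrying a dark round barrel, outer diameter 92 mm, rim 52 mm above the worktop, bore 70 mm. The barrel is clamped in the base at an angle A, unknown, -0.4 to 0.4 rad, that does not change. Origin: centre of the base's underside, on the barrel's axis; z up, x and y along the base's sides.
- ring_face (a point): Centre of the brass ring's top face, on the barrel's axis, 42 mm above the worktop, 10 mm below the rim; axes as the base's. Ring: outer diameter 68, inner 41, 9 mm thick, lens in the middle; two opposite through holes, 6.4 mm wide, 27 mm from the axis. From above, the line through the holes is turned from this x axis by A (see fixture) minus the value of joint ring, counterclockwise positive.
- ring (a joint): Turn of the retaining ring in its thread, rad, growing clockwise seen from above; 0 = slack, 1.2 = home on the lens, where it stops. Starts between 0.2 and 0.6, turns stiffly (0.15 N m of friction, so light rubbing does not move it) and stays where it is left; its height does not change.
- seat (a joint): Twist of the lens on its seal under the ring's load, rad, positive clockwise seen from above; a stiff spring of 15 N m per rad, so 0 with no load, 0.02 at 0.3 N m of tightening torque, 0.067 at 1 N m. The ring is carried round with it, and it springs back when the load goes.
- spanner: Two-pin spanner, loose, about 0.2 kg, 104 mm high, upright in its stand: orange flat handle, steel shaft, steel foot bar (60 along x, 18 along y, 10 mm high), under it two pins 4 mm thick, round-ended, 7 mm long, 27 mm either side of the axis along x. Origin midway between the pin tips, z up the shaft. In the ring the foot comes to rest on the ring's face, the pin tips 7 mm below it.
- spanner_grip (a point): Centre of the spanner's orange handle, 83 mm above the pin tips; the handle is 30 mm along x, 16 mm along y (grip it across y) and 42 mm high. Axes as the spanner's.
- spanner_tip (a point): Point midway between the spanner's two pin tips (the spanner's origin). Axes as the spanner's.
- stand: Grey stand, fixed, 86 (x) x 44 (y) x 30 mm high; well in its top, 65 (x) x 23 mm (y), for the spanner's foot, its floor 16 mm above the worktop with an open groove along x for the pins. Origin: centre of the underside, z up. Spanner put away: foot on the well's floor, pin tips 9 mm above the worktop, axis upright at the stand's middle, x along the stand's x, either way round.
- dish: Small round petri dish, 60 mm across, 16 mm high, loose, to be left alone. Origin: centre of the underside.
- forceps: Steel forceps lying flat, 126 x 14 x 8 mm, loose, to be left alone. Origin: centre of the underside.
- amber: Amber bottle with black cap, 50 mm across, 108 mm high, loose, to be left alone. Origin: centre of the underside.

How it is judged:
By the outcome, as a careful person would: the job done as asked, in the order asked, and still so for the second after the job is handed in, with the robot touching nothing.
It also fails if it takes over 72 s, if anything falls off the work surface, if the arm or the gripper's body presses on something with over 40 N, if the wrist force passes 120 N, or if a joint passes its speed limit or range.

### The arm

A 6-joint arm with a two-finger parallel gripper is mounted at the origin on a cart in front of the work surface, level with it; the furniture and walls round the work are solid. World frame = base frame: x ahead of the robot, y to its left, z up, the work surface at z = 0. Lengths are in mm, angles in rad, forces in N, time in s.
With the tool pointing down it reaches from about 350 to 975 mm from the base axis. Payload 7.1 kg.
Tool frame: the origin (TCP) lies between the finger pads; the fingertips stand 8 mm ahead of it and the grasp point (between the pads) lies 11 mm behind it (ctrl.tips_ahead is the distance from the TCP to the fingertips, in mm); y points along the fingers, z is the direction in which the jaws open and shut, and the axes are right-handed (so a half turn about y gives the same grasp; the last joint's range is limited). The gripper opens to 88 mm and grips with 3 to 60 N. Pads are 20 mm wide; open, the fingers measure 115 mm over their backs; the gripper's body (75 mm by 178 mm) begins 61 mm behind the grasp point.
Start: joints at [-0.019, 0.423, 1.63, -0, 1.089, -0.019], TCP at [624.984, 0.026, 230.675] pointing down, gripper open.
Joint ranges: [-3, 3], [-0.9, 2.11], [0.09, 2.58], [-1.31, 4.45], [0.11, 2.69], [-2.54, 2.54]. Speed limits (rad/s): [2.39, 2.39, 3.01, 3.14, 3.14, 3.14].

### API

Orientations are given as a rotation vector (axis times angle).
In Python, from workcell import ctrl gives the robot as it stands.
- The arm moves only by the shell command python3 -m creep 'ROWS'. ROWS is JSON, a list of rows, each an object of numbers: "tx", "ty", "tz": the shift along the world's x, y, z in mm; "rx", "ry", "rz": the turn, a rotation vector about the world's x, y, z in rad; "fingers": the closure in counts, from 0 (fully open) to 255 (shut). A call has 1 to 10 rows; each row is the pose to reach, as a shift and turn from the pose commanded when the call began; what a row does not reach only later rows make up. A row lasts 1/8 s, in which the tool goes at most 62.5 mm and 10.7 degrees, less where a joint would pass 70% of its speed; a pose out of reach is approached as far as the arm can. A call with a gripper value outside its range is refused whole. The fingers move at their own pace and stop on an object; the grip force is fixed at half the most. Time passes only in rows, so rows that repeat a pose let the fingers close. It gives the time, the measured TCP pose, the force and the opening at its end, in the units of the state.
- ctrl.get_obs(): the state, without advancing time (a new reading comes with each control period).
- ctrl.get_image(name): name is "scene" or "side" or "wrist"; returns a dict with "pixels" (384x512x3 uint8, blue, green, red), "intrinsics" (3x3 intrinsics, pixels), "k1" (the pictures are not rectified: a ray, as slopes to the right and down, at radius r is drawn at 1 + k1 r^2 times it, then the intrinsics apply), "rvec" (rotation vector, rad) and "tvec" (3), from world to camera coordinates, as OpenCV has them. Camera axes: x right, y down, z forward; pixel columns grow to the right and rows downward; lengths in mm; the calibration is good to about 2 mm. A picture is of the moment at which its call begins. There is no depth.
- ctrl.close_job(): hands the job in, once; it reports no verdict.
The state is a dict: "t": time; "qpos": joint angles; "qvel": joint speeds; "joint_torque": joint torques, N m; "ee_pos": TCP position; "orientation": TCP orientation; "ft_force": force on the tool from outside, world axes, zero at the start; "moment": the same for the moment, N m; "width": finger opening in mm.
Only numpy, scipy, OpenCV 4.12 (cv2) and the standard library are available. Lean on these libraries where they do the work, as an engineer would, in place of code of your own. Each camera call takes 0.05 s, during which the arm holds its last target.

## Working session

There is one attempt and no reset: what is moved stays moved. The work goes in short steps, Python scripts to look and compute and a shell command to move; the robot and the scene stay as the last step left them, time stands still between calls to the robot, and variables do not carry over. Pictures are saved under pics/ and viewed, and the job is handed in when it is done.

```bash
ls; mkdir -p pics; python3 - <<'E'
from workcell import ctrl
import cv2,numpy as np
o=ctrl.get_obs()
print({k:np.round(v,3).tolist() for k,v in o.items()})
for n in ["scene","side","wrist"]:
    d=ctrl.get_image(n); cv2.imwrite(f"pics/{n}0.png",d["pixels"])
    R=cv2.Rodrigues(np.array(d["rvec"],float))[0]
    print(n,np.round(d["intrinsics"],1).tolist(),d["k1"],np.round(-R.T@np.array(d["tvec"]).ravel(),1))
E
```

```text
pics
{'t': 0.0, 'qpos': [-0.019, 0.424, 1.631, 0.0, 1.089, -0.019], 'qvel': [-0.0, 0.001, -0.0, -0.001, -0.002, 0.001], 'joint_torque': [0.001, -54.462, -27.367, 0.064, 0.023, -0.0], 'ee_pos': [624.465, 0.061, 229.902], 'orientation': [-1.21, 1.21, -1.208], 'ft_force': [0.232, 0.019, 0.586], 'moment': [-0.031, 0.023, 0.037], 'width': 87.663}
scene [[402.8, 0.0, 258.3], [0.0, 402.8, 186.4], [0.0, 0.0, 1.0]] -0.0031748563982037263 [-56.4 479.6 416.6]
side [[443.3, 0.0, 255.9], [0.0, 443.3, 185.4], [0.0, 0.0, 1.0]] -0.049230470579679796 [224.1 722.6 520.4]
wrist [[309.2, 0.0, 256.9], [0.0, 309.2, 190.7], [0.0, 0.0, 1.0]] -0.02232801372588054 [625.9  82.4 385. ]
```

View pics/scene0.png

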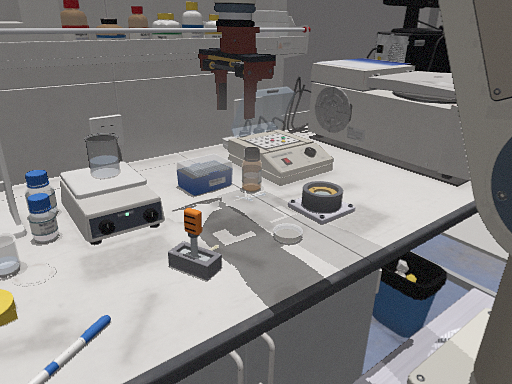

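View pics/side0.png

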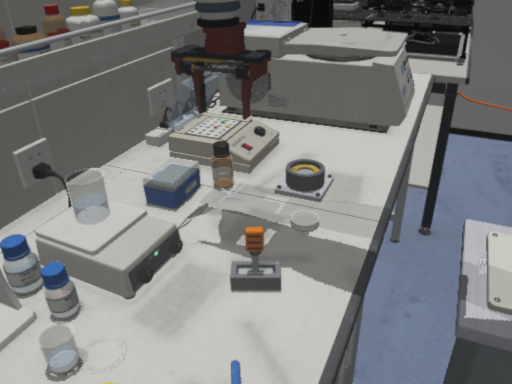

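View pics/wrist0.png

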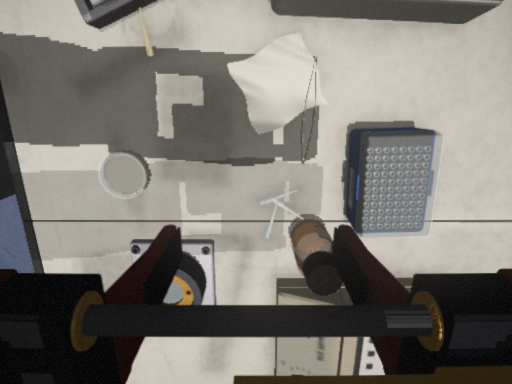

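The scene and side views show the spanner in its stand (scene ~(194,225..262), side ~(255,240..275)), the lens holder (side ~(305,180)), the dish (side (305,221)) and the bottle. In the wrist view the forceps are near (275,205), the ring is partly hidden by a finger at (180,290), and the stand is cut off at the top left.

```bash
cat > h.py <<'E'
from workcell import ctrl
import cv2,numpy as np
class Cam:
    def __init__(s,n,save=None):
        d=ctrl.get_image(n); s.im=d["pixels"]; s.K=np.array(d["intrinsics"],float); s.k=np.array([d["k1"],0,0,0,0.])
        s.rv=np.array(d["rvec"],float).ravel(); s.t=np.array(d["tvec"],float).ravel(); s.R=cv2.Rodrigues(s.rv)[0]; s.c=-s.R.T@s.t
        if save: cv2.imwrite(f"pics/{save}.png",s.im)
    def ray(s,uv):
        p=cv2.undistortPoints(np.array(uv,float).reshape(-1,1,2),s.K,s.k).reshape(-1,2)
        return np.c_[p,np.ones(len(p))]@s.R
    def plane(s,uv,z):
        d=s.ray(uv); return s.c+d*((z-s.c[2])/d[:,2])[:,None]
    def proj(s,P): return cv2.projectPoints(np.array(P,float).reshape(-1,1,3),s.rv,s.t,s.K,s.k)[0].reshape(-1,2)
def tri(cs,uvs):
    A=np.zeros((3,3));b=np.zeros(3)
    for c,uv in zip(cs,uvs):
        d=c.ray([uv])[0]; d/=np.linalg.norm(d); M=np.eye(3)-np.outer(d,d); A+=M;b+=M@c.c
    return np.linalg.solve(A,b)
def crop(c,x0,y0,x1,y1,f,name):
    cv2.imwrite(f"pics/{name}.png",cv2.resize(c.im[y0:y1,x0:x1],None,fx=f,fy=f,interpolation=cv2.INTER_CUBIC))
def st():
    o=ctrl.get_obs(); print({k:np.round(o[k],3).tolist() for k in ("t","qpos","ee_pos","orientation","ft_force","moment","width")})
E
python3 - <<'E'
from h import *
a=Cam("scene");b=Cam("side");w=Cam("wrist")
def orange(c):
    h=cv2.cvtColor(c.im,cv2.COLOR_BGR2HSV); m=cv2.inRange(h,(5,170,120),(18,255,255))
    n,l,s,ce=cv2.connectedComponentsWithStats(m)
    return [(s[i].tolist(),ce[i].round(1).tolist()) for i in range(1,n) if s[i][4]>40]
print(orange(a));print(orange(b))
crop(a,160,200,230,285,8,"a1");crop(b,220,215,290,300,8,"b1");crop(b,265,150,345,205,8,"b2")
print(w.plane([(125,175)],8), w.plane([(180,290)],42), w.plane([(275,205)],4),w.plane([(115,10)],30))
E
```

```text
[([184, 208, 17, 10, 95], [191.7, 211.8]), ([185, 217, 13, 13, 79], [191.2, 222.9])]
[([246, 227, 17, 7, 109], [254.0, 230.0])]
[[458.34850203 -13.93220142   8.        ]] [[ 525.41340826 -158.98196854   42.        ]] [[648.78388985 -55.42890393   4.        ]] [[478.94383253 167.06682452  30.        ]]
```

View pics/a1.png

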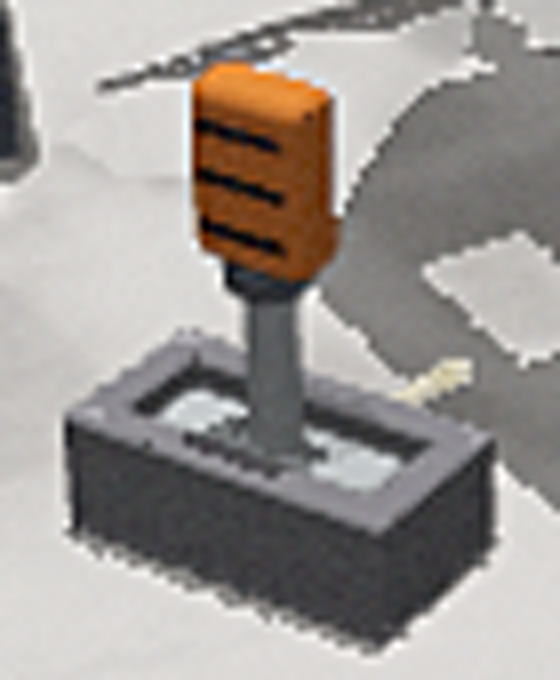

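View pics/b1.png

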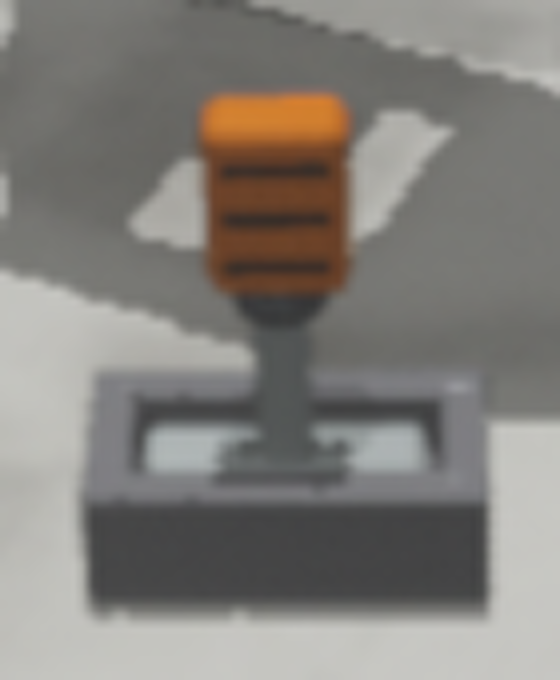

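View pics/b2.png

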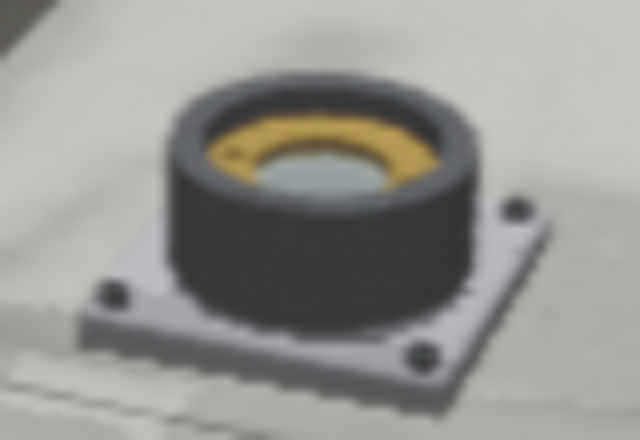

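The crops show clear stand-top corners and base features. I'll cast the stand corners onto z=30 and the base corners onto z=12.

```bash
python3 - <<'E'
from h import *
a=Cam("scene");b=Cam("side")
f=lambda L,o:(np.array(L)+.5)/8-.5+np.array(o)
for c,L,o in((a,[(70,415),(190,335),(492,440),(385,530)],(160,200)),(b,[(97,375),(487,375),(490,505),(85,505)],(220,215))):
    P=c.plane(f(L,o),30); e=np.roll(P,-1,0)-P
    print(P.round(1).tolist(),P.mean(0).round(1),np.linalg.norm(e,axis=1).round(1),np.degrees(np.arctan2(e[:,1],e[:,0])).round(1))
# handle top: center of top face z=113 in stand (9+104)
print(a.plane(f([(265,92)],(160,200)),112),b.plane(f([(276,118)],(220,215)),112))
# base corners z=12: front-left (80,322), front-right (440,385), right (552,215)
P=b.plane(f([(80,320),(440,385),(552,213)],(265,150)),12);print(P.round(1),(P[0]+P[2])/2, np.linalg.norm(np.diff(P,axis=0),axis=1))
P=b.plane(f([(113,295),(422,355),(517,209)],(265,150)),12);print(P.round(1),(P[0]+P[2])/2, np.linalg.norm(np.diff(P,axis=0),axis=1))
E
```

```text
[[505.5, 224.3, 30.0], [519.9, 187.2, 30.0], [443.4, 155.5, 30.0], [428.2, 191.9, 30.0]] [474.3 189.7  30. ] [39.8 82.8 39.4 83.8] [ -68.9 -157.5  112.7   22.7]
[[522.3, 190.7, 30.0], [444.0, 158.4, 30.0], [428.1, 197.4, 30.0], [505.5, 229.5, 30.0]] [475. 194.  30.] [84.7 42.1 83.8 42.3] [-157.6  112.3   22.6  -66.5]
[[473.76935744 190.37529535 112.        ]] [[475.90779684 193.53140886 112.        ]]
[[ 559.6  -99.1   12. ]
 [ 453.  -102.4   12. ]
 [ 451.4 -212.3   12. ]] [ 505.51342787 -155.69165448   12.        ] [106.68997576 109.87145094]
[[ 556.2 -116.2   12. ]
 [ 462.5 -116.4   12. ]
 [ 462.  -210.9   12. ]] [ 509.0618845  -163.57202722   12.        ] [93.66197534 94.52042822]
```

Stand centre is about (475,192) with yaw about 22.5°. The fixture is near (507,-159). I'll move the wrist camera over the ring.

```bash
python3 -m creep '[{"tx":-40,"ty":-50,"tz":-10},{"tx":-80,"ty":-110,"tz":-30},{"tx":-118,"ty":-165,"tz":-50},{"tx":-118,"ty":-220,"tz":-70},{"tx":-118,"ty":-225,"tz":-80},{"tx":-118,"ty":-225,"tz":-80},{"tx":-118,"ty":-225,"tz":-80}]'; python3 - <<'E'
from h import *
st(); w=Cam("wrist","w1")
print(w.R.round(3),w.c, cv2.Rodrigues(np.array(ctrl.get_obs()["orientation"]))[0].round(3)); crop(w,150,110,370,300,3.5,"w1c")
E
```

```text
{'t': 0.4, 'qpos': [-0.019, 0.423, 1.63, 0.0, 1.089, -0.019], 'ee_pos': [624.894, 0.038, 230.544], 'orientation': [-1.209, 1.209, -1.209], 'ft_force': [1.054, -0.441, -0.272], 'moment': [0.013, 0.004, -0.023], 'width': 87.721}
[[ 1.    -0.    -0.002]
 [ 0.001 -0.955  0.296]
 [-0.002 -0.296 -0.955]] [626.09847192  82.4259388  385.5211097 ] [[ 0. -0.  1.]
 [-1.  0.  0.]
 [-0. -1. -0.]]schema error: expected keys tx, ty, tz, rx, ry, rz, fingers
```

View pics/w1.png

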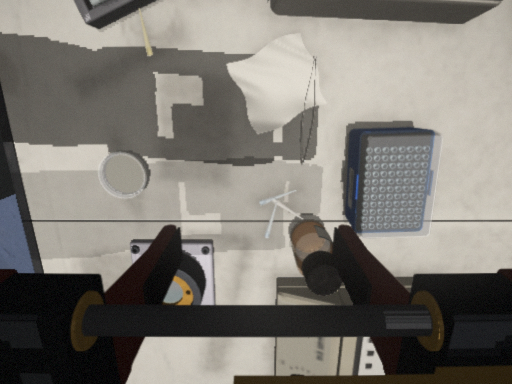

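The move was refused because rows need every key. I'll resend it complete.

```bash
python3 -m creep '[{"tx":-40,"ty":-50,"tz":-10,"rx":0,"ry":0,"rz":0,"fingers":0},{"tx":-80,"ty":-100,"tz":-30,"rx":0,"ry":0,"rz":0,"fingers":0},{"tx":-118,"ty":-150,"tz":-50,"rx":0,"ry":0,"rz":0,"fingers":0},{"tx":-118,"ty":-205,"tz":-80,"rx":0,"ry":0,"rz":0,"fingers":0},{"tx":-118,"ty":-210,"tz":-80,"rx":0,"ry":0,"rz":0,"fingers":0},{"tx":-118,"ty":-210,"tz":-80,"rx":0,"ry":0,"rz":0,"fingers":0},{"tx":-118,"ty":-210,"tz":-80,"rx":0,"ry":0,"rz":0,"fingers":0}]'; python3 - <<'E'
from h import *
st(); w=Cam("wrist","w2")
print(w.c); crop(w,150,40,370,260,2.7,"w2c")
E
```

```text
t: 1.32
ee_pos: [507.7, -209.0, 151.3]
orientation: [-1.209, 1.208, -1.209]
ft_force: [-0.6, 0.9, -0.2]
width: 88.1
{'t': 1.325, 'qpos': [-0.412, 0.42, 1.856, 0.0, 0.864, -0.414], 'ee_pos': [507.714, -209.029, 151.313], 'orientation': [-1.209, 1.208, -1.209], 'ft_force': [-0.556, 0.886, -0.194], 'moment': [-0.024, 0.027, -0.016], 'width': 88.115}
[ 508.65210859 -126.61620386  306.28020194]
```

View pics/w2.png

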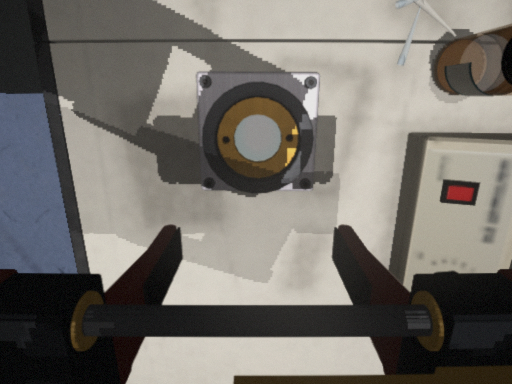

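The ring is fully visible, with holes near (226,140) and (290,137), and base screws at (205,80), (311,82), (208,183), (306,184). Next I'll measure these precisely.

```bash
python3 - <<'E'
from h import *
w=Cam("wrist"); g=cv2.cvtColor(w.im,cv2.COLOR_BGR2GRAY).astype(float)
def dark(x,y,r,th):
    s=g[y-r:y+r+1,x-r:x+r+1]; wt=np.clip(th-s,0,None); yy,xx=np.mgrid[y-r:y+r+1,x-r:x+r+1]
    return ((wt*xx).sum()/wt.sum(),(wt*yy).sum()/wt.sum()),s.min(),np.median(s)
H=[];
for x,y in((226,140),(290,137)):
    r=dark(x,y,5,70);print(r);H.append(r[0])
P=w.plane(H,42);d=P[1]-P[0];print(P.round(1),P.mean(0).round(2),np.linalg.norm(d),np.degrees(np.arctan2(d[1],d[0])))
S=[]
for x,y in((205,80),(311,82),(208,183),(306,184)):
    r=dark(x,y,6,80);print(r);S.append(r[0])
P=w.plane(S,12);print(P.round(1),P.mean(0).round(2))
hsv=cv2.cvtColor(w.im,cv2.COLOR_BGR2HSV)
m=cv2.inRange(hsv,(10,120,60),(30,255,255));m[:,330:]=0;m[:60]=0;m[220:]=0
c=max(cv2.findContours(cv2.morphologyEx(m,cv2.MORPH_CLOSE,np.ones((3,3))),0,2)[0],key=cv2.contourArea)
e=cv2.fitEllipse(cv2.convexHull(c));print(e,w.plane([e[0]],42))
m=(g<75).astype(np.uint8);m[:,330:]=0;m[:80]=0;m[200:]=0;m[:,:196]=0
im=w.im.copy();im[m>0]=(0,0,255)
cv2.imwrite("pics/m2.png",cv2.resize(np.hstack([w.im[60:200,180:340],im[60:200,180:340]]),None,fx=2.4,fy=2.4,interpolation=cv2.INTER_CUBIC))
E
```

```text
((np.float64(225.54279891304347), np.float64(139.61888586956522)), np.float64(25.0), np.float64(70.0))
((np.float64(289.0282131661442), np.float64(137.6449843260188)), np.float64(30.0), np.float64(73.0))
[[ 481.8 -163.    42. ]
 [ 535.8 -161.2   42. ]] [ 508.8  -162.09   42.  ] 54.0682471441055 1.8624261130130384
((np.float64(206.71428571428572), np.float64(81.91901012373454)), np.float64(41.0), np.float64(83.0))
((np.float64(308.1166666666667), np.float64(83.63333333333334)), np.float64(60.0), np.float64(105.0))
((np.float64(208.60512295081966), np.float64(182.2690573770492)), np.float64(24.0), np.float64(46.0))
((np.float64(305.0939989378651), np.float64(183.05337227827934)), np.float64(32.0), np.float64(53.0))
[[ 463.2 -115.2   12. ]
 [ 554.6 -116.6   12. ]
 [ 460.8 -209.2   12. ]
 [ 556.2 -209.8   12. ]] [ 508.71 -162.69   12.  ]
((257.42572021484375, 137.02914428710938), (79.45757293701172, 80.97611236572266), 117.64095306396484) [[ 508.94488672 -160.73736      42.        ]]
```

View pics/m2.png

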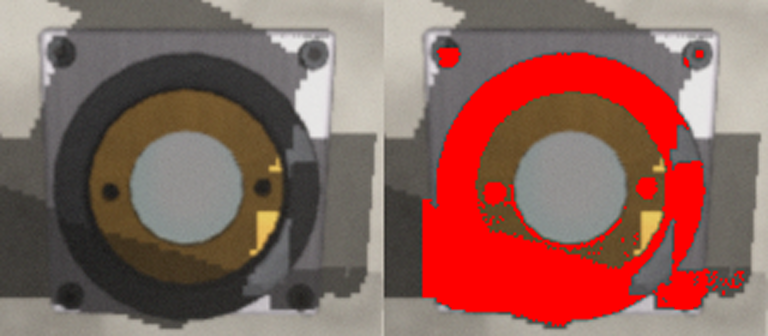

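Ring centre is about (508.8,-162), hole line at +1.9° and hole spacing 54.07 mm against a nominal 54, so the scale holds. Now I'll turn the tool by +112.5° and look at the stand from the near side.

```bash
python3 -m creep '[{"tx":1,"ty":45,"tz":20,"rx":0,"ry":0,"rz":0.18,"fingers":0},{"tx":2,"ty":90,"tz":40,"rx":0,"ry":0,"rz":0.36,"fingers":0},{"tx":3,"ty":135,"tz":50,"rx":0,"ry":0,"rz":0.54,"fingers":0},{"tx":4,"ty":180,"tz":50,"rx":0,"ry":0,"rz":0.72,"fingers":0},{"tx":5,"ty":225,"tz":50,"rx":0,"ry":0,"rz":0.9,"fingers":0},{"tx":6,"ty":270,"tz":50,"rx":0,"ry":0,"rz":1.08,"fingers":0},{"tx":7,"ty":310,"tz":50,"rx":0,"ry":0,"rz":1.26,"fingers":0},{"tx":8,"ty":350,"tz":50,"rx":0,"ry":0,"rz":1.44,"fingers":0},{"tx":9,"ty":385,"tz":50,"rx":0,"ry":0,"rz":1.62,"fingers":0},{"tx":10,"ty":410,"tz":50,"rx":0,"ry":0,"rz":1.8,"fingers":0}]'
python3 -m creep '[{"tx":0,"ty":10,"tz":0,"rx":0,"ry":0,"rz":0.163,"fingers":0},{"tx":0,"ty":10,"tz":0,"rx":0,"ry":0,"rz":0.163,"fingers":0},{"tx":0,"ty":10,"tz":0,"rx":0,"ry":0,"rz":0.163,"fingers":0}]'
python3 - <<'E'
from h import *
st(); w=Cam("wrist","w3")
R=cv2.Rodrigues(np.array(ctrl.get_obs()["orientation"]))[0];print(w.c,R.round(3))
E
```

```text
t: 2.68
ee_pos: [516.5, 202.8, 201.3]
orientation: [-1.562, -0.187, 0.186]
ft_force: [0.2, 0.2, 0.5]
width: 87.5
t: 3.05
ee_pos: [516.7, 210.2, 200.9]
orientation: [-1.549, -0.306, 0.306]
ft_force: [0.4, 0.2, 0.7]
width: 87.8
{'t': 3.05, 'qpos': [0.365, 0.363, 1.804, -0.0, 0.975, -1.596], 'ee_pos': [516.699, 210.21, 200.915], 'orientation': [-1.549, -0.306, 0.306], 'ft_force': [0.434, 0.239, 0.74], 'moment': [0.12, -0.084, -0.005], 'width': 87.765}
[442.1850119  179.78590863 355.85419822] [[ 0.925  0.    -0.38 ]
 [ 0.38  -0.     0.925]
 [ 0.    -1.    -0.   ]]
```

View pics/w3.png

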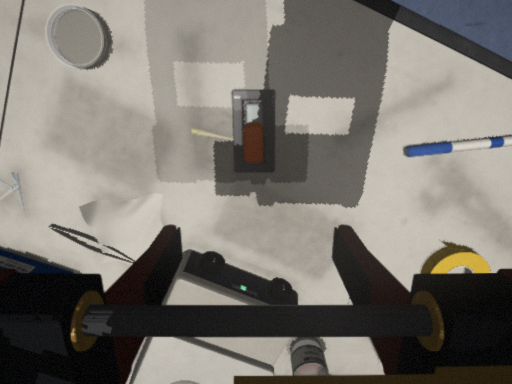

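The stand sits upright in the picture at (232..275, 90..172), so the yaw matches. The orange handle top is near (254,150). Measuring it.

```bash
python3 - <<'E'
from h import *
w=Cam("wrist")
hsv=cv2.cvtColor(w.im,cv2.COLOR_BGR2HSV)
m=cv2.inRange(hsv,(3,120,40),(20,255,255));m[:80]=0;m[180:]=0;m[:,:225]=0;m[:,285:]=0
c=max(cv2.findContours(m,0,2)[0],key=cv2.contourArea);print(cv2.boundingRect(c),cv2.minAreaRect(c))
g=cv2.cvtColor(w.im,cv2.COLOR_BGR2GRAY)
crop(w,215,75,295,185,5.4,"w3c")
E
```

```text
(243, 122, 21, 41) ((253.0, 142.0), (20.0, 40.0), -0.0)
```

View pics/w3c.png

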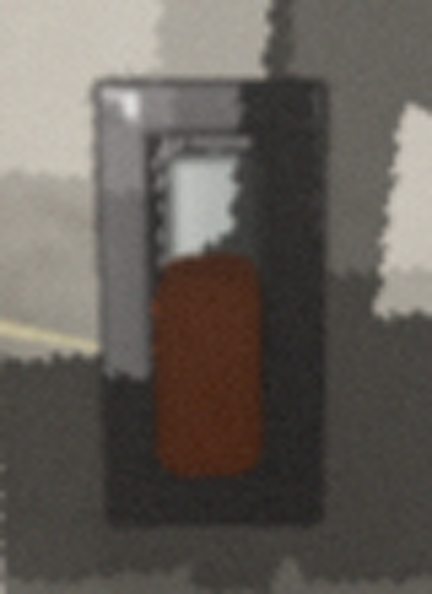

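```bash
python3 - <<'E'
from h import *
w=Cam("wrist")
x=np.array([.924,.383,0]);
far=w.plane([(253.5,163)],113)[0];near=w.plane([(253.5,122)],71)[0];print(far,near,far-15*x, near+15*x)
f=lambda L:(np.array(L)+.5)/5.4-.5+np.array((215,75))
P=w.plane(f([(97,82),(327,82),(325,522),(107,522)]),30);e=np.roll(P,-1,0)-P
print(P.round(1),P.mean(0),np.linalg.norm(e,axis=1).round(1),np.degrees(np.arctan2(e[:,1],e[:,0])).round(1))
E
```

```text
[491.20073352 196.674745   113.        ] [464.70953465 185.44926871  71.        ] [477.34073352 190.929745   113.        ] [478.56953465 191.19426871  71.        ]
[[446.5 154.9  30. ]
 [430.2 194.4  30. ]
 [507.6 227.3  30. ]
 [524.2 186.9  30. ]] [477.1143727  190.90443442  30.        ] [42.8 84.  43.7 84. ] [ 112.3   23.   -67.7 -157.6]
```

Wrist and room cameras agree on the spanner axis at about (476.5,191.2). Moving over it and down to grip height (TCP z 81).

```bash
python3 -m creep '[{"tx":-40.5,"ty":-19,"tz":0,"rx":0,"ry":0,"rz":0,"fingers":0},{"tx":-40.5,"ty":-19,"tz":-50,"rx":0,"ry":0,"rz":0,"fingers":0},{"tx":-40.5,"ty":-19,"tz":-95,"rx":0,"ry":0,"rz":0,"fingers":0},{"tx":-40.5,"ty":-19,"tz":-120,"rx":0,"ry":0,"rz":0,"fingers":0},{"tx":-40.5,"ty":-19,"tz":-120,"rx":0,"ry":0,"rz":0,"fingers":0},{"tx":-40.5,"ty":-19,"tz":-120,"rx":0,"ry":0,"rz":0,"fingers":100}]'
python3 - <<'E'
from h import *
st(); a=Cam("scene");b=Cam("side")
cv2.imwrite("pics/s4.png",np.hstack([cv2.resize(a.im[170:290,140:240],None,fx=4,fy=4),cv2.resize(b.im[190:310,205:305],None,fx=4,fy=4)]))
E
```

```text
t: 3.95
ee_pos: [477.2, 191.0, 81.5]
orientation: [-1.549, -0.308, 0.306]
ft_force: [-0.1, 0.5, -0.5]
width: 80.9
{'t': 3.95, 'qpos': [0.358, 0.495, 1.963, -0.0, 0.683, -1.604], 'ee_pos': [477.176, 191.037, 81.519], 'orientation': [-1.549, -0.308, 0.306], 'ft_force': [-0.081, 0.469, -0.453], 'moment': [0.1, -0.056, 0.077], 'width': 80.869}
```

View pics/s4.png

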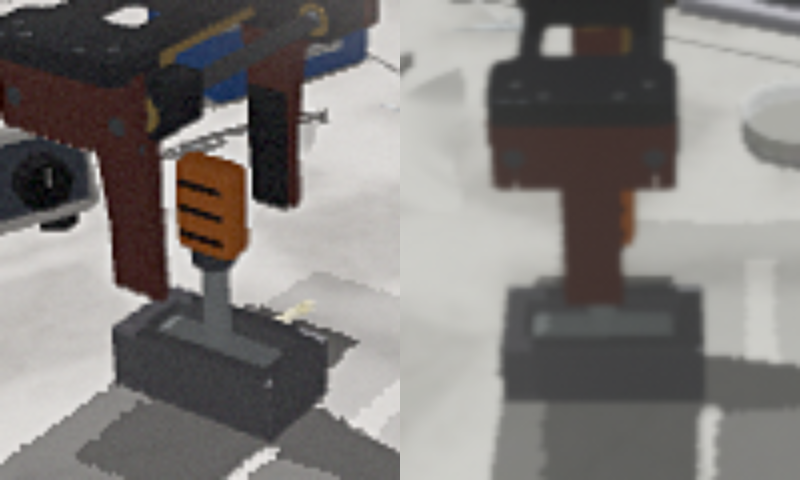

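The fingers straddle the handle on both sides. Closing.

```bash
python3 -m creep '[{"tx":0,"ty":0,"tz":0,"rx":0,"ry":0,"rz":0,"fingers":255},{"tx":0,"ty":0,"tz":0,"rx":0,"ry":0,"rz":0,"fingers":255},{"tx":0,"ty":0,"tz":0,"rx":0,"ry":0,"rz":0,"fingers":255},{"tx":0,"ty":0,"tz":0,"rx":0,"ry":0,"rz":0,"fingers":255},{"tx":0,"ty":0,"tz":0,"rx":0,"ry":0,"rz":0,"fingers":255},{"tx":0,"ty":0,"tz":0,"rx":0,"ry":0,"rz":0,"fingers":255},{"tx":0,"ty":0,"tz":0,"rx":0,"ry":0,"rz":0,"fingers":255},{"tx":0,"ty":0,"tz":0,"rx":0,"ry":0,"rz":0,"fingers":255}]'
python3 -c "
from h import *
st()"
```

```text
t: 5.05
ee_pos: [476.4, 191.0, 80.6]
orientation: [-1.549, -0.308, 0.308]
ft_force: [0.0, 0.3, -0.0]
width: 15.8
{'t': 5.05, 'qpos': [0.358, 0.496, 1.964, -0.0, 0.682, -1.605], 'ee_pos': [476.411, 190.981, 80.594], 'orientation': [-1.549, -0.308, 0.308], 'ft_force': [0.0, 0.285, -0.045], 'moment': [0.155, -0.009, -0.005], 'width': 15.767}
```

Gripped at 15.8 mm, matching the 16 mm handle. Lifting, then carrying it across with the yaw turning to the hole line (−0.36 rad).

```bash
python3 -m creep '[{"tx":0,"ty":0,"tz":15,"rx":0,"ry":0,"rz":0,"fingers":255},{"tx":0,"ty":0,"tz":40,"rx":0,"ry":0,"rz":0,"fingers":255},{"tx":0,"ty":0,"tz":65,"rx":0,"ry":0,"rz":0,"fingers":255},{"tx":0,"ty":0,"tz":75,"rx":0,"ry":0,"rz":0,"fingers":255}]'
python3 -m creep '[{"tx":2,"ty":-20,"tz":0,"rx":0,"ry":0,"rz":-0.02,"fingers":255},{"tx":6,"ty":-60,"tz":0,"rx":0,"ry":0,"rz":-0.06,"fingers":255},{"tx":10,"ty":-110,"tz":0,"rx":0,"ry":0,"rz":-0.11,"fingers":255},{"tx":15,"ty":-160,"tz":0,"rx":0,"ry":0,"rz":-0.16,"fingers":255},{"tx":20,"ty":-210,"tz":0,"rx":0,"ry":0,"rz":-0.22,"fingers":255},{"tx":25,"ty":-260,"tz":0,"rx":0,"ry":0,"rz":-0.28,"fingers":255},{"tx":29,"ty":-305,"tz":0,"rx":0,"ry":0,"rz":-0.33,"fingers":255},{"tx":32,"ty":-340,"tz":0,"rx":0,"ry":0,"rz":-0.36,"fingers":255},{"tx":32.3,"ty":-353,"tz":0,"rx":0,"ry":0,"rz":-0.361,"fingers":255},{"tx":32.3,"ty":-353,"tz":0,"rx":0,"ry":0,"rz":-0.361,"fingers":255}]'
python3 -m creep '[{"tx":0,"ty":0,"tz":0,"rx":0,"ry":0,"rz":0,"fingers":255},{"tx":0,"ty":0,"tz":0,"rx":0,"ry":0,"rz":0,"fingers":255}]'
python3 - <<'E'
from h import *
st(); w=Cam("wrist","w5");a=Cam("scene","a5");b=Cam("side","b5")
crop(b,245,70,365,210,4,"b5c");crop(a,270,110,380,225,5,"a5c")
E
```

```text
t: 5.55
ee_pos: [477.2, 191.3, 157.7]
orientation: [-1.548, -0.31, 0.305]
ft_force: [0.3, 0.0, -2.2]
width: 16.0
t: 6.8
ee_pos: [508.4, -162.1, 155.5]
orientation: [-1.57, -0.023, 0.024]
ft_force: [0.8, 1.0, -1.9]
width: 15.8
t: 7.05
ee_pos: [508.7, -160.8, 155.6]
orientation: [-1.57, -0.025, 0.026]
ft_force: [-0.3, -0.0, -2.4]
width: 16.1
{'t': 7.05, 'qpos': [-0.329, 0.394, 1.887, 0.0, 0.861, -1.932], 'ee_pos': [508.671, -160.849, 155.628], 'orientation': [-1.57, -0.025, 0.026], 'ft_force': [-0.332, -0.028, -2.427], 'moment': [0.096, -0.078, 0.016], 'width': 16.096}
```

View pics/w5.png

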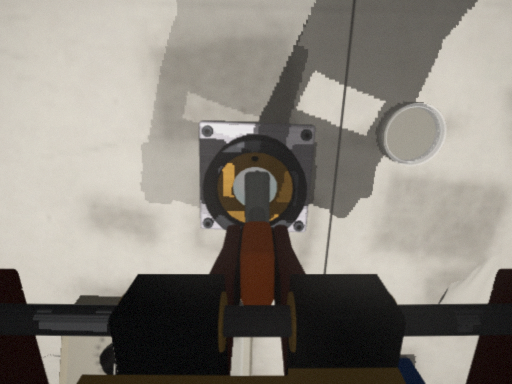

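View pics/b5c.png

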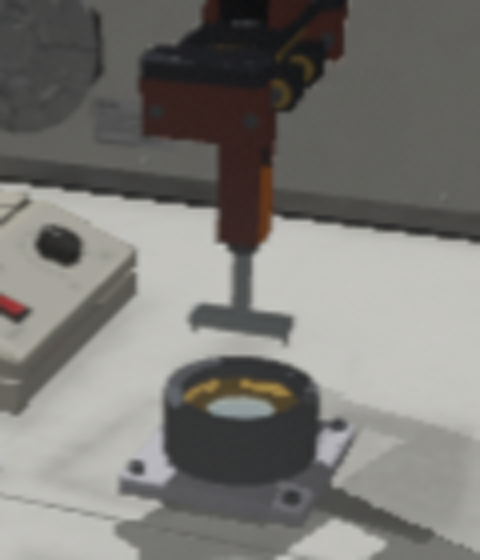

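View pics/a5c.png

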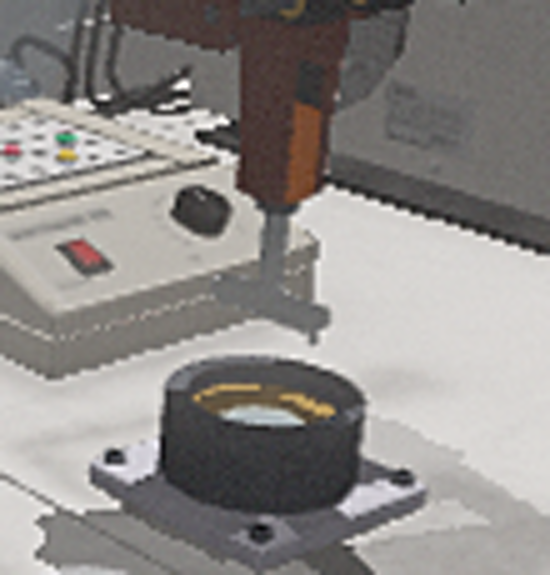

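The spanner hangs over the ring. The −x hole shows at wrist (254,157) just beyond the foot end at (257,171), and the −x pin tip shows in side at about (316,156) and scene at about (332,178). I'll triangulate the pin and compare.

```bash
python3 - <<'E'
from h import *
w=Cam("wrist");a=Cam("scene");b=Cam("side")
f=lambda p,s,o:(np.array(p)+.5)/s-.5+np.array(o)
pr_b=f((286,341),4,(245,70));pl_b=f((195,328),4,(245,70));pr_a=f((313,340),5,(270,110))
print("pin-x",tri((a,b),(pr_a,pr_b)), "z84 a,b",a.plane([pr_a],84),b.plane([pr_b,pl_b],84))
g=cv2.cvtColor(w.im,cv2.COLOR_BGR2GRAY).astype(float)
s=g[152:163,249:260];wt=np.clip(70-s,0,None);yy,xx=np.mgrid[152:163,249:260]
h=((wt*xx).sum()/wt.sum(),(wt*yy).sum()/wt.sum());print("hole",h,w.plane([h],42))
print("foot end",w.plane([(257,171)],101),w.plane([(245,200),(270,200)],101))
crop(w,200,110,320,240,4.5,"w5c")
# handle tilt check in side
print(w.c)
E
```

```text
pin-x [ 482.98245142 -162.82325602   86.08608869] z84 a,b [[ 487.40932054 -168.35918098   84.        ]] [[ 483.83861387 -165.54319962   84.        ]
 [ 538.15250196 -163.25990576   84.        ]]
hole (np.float64(254.3098948894527), np.float64(157.28416092787242)) [[ 480.38757191 -163.77464297   42.        ]]
foot end [[ 478.55231893 -161.50643689  101.        ]] [[ 500.13559695 -169.40774673  101.        ]
 [ 499.56057549 -151.510146    101.        ]]
[ 428.28040267 -163.27984629  310.68860599]
```

View pics/w5c.png

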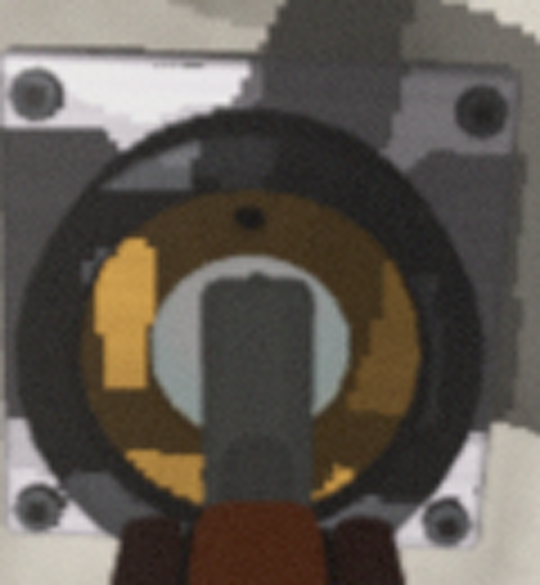

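```bash
python3 - <<'E'
from h import *
T=[];im=0;N=6
for i in range(N):
    w=Cam("wrist"); o=ctrl.get_obs(); T.append(np.r_[o["ee_pos"],o["orientation"],o["ft_force"],o["moment"],w.c]); im=im+w.im.astype(float)/N
T=np.array(T);print(T.mean(0).round(3));print(T.std(0).round(3))
im=im.astype(np.uint8);g=cv2.cvtColor(im,cv2.COLOR_BGR2GRAY).astype(float)
u=cv2.resize(im,None,fx=4,fy=4,interpolation=cv2.INTER_CUBIC)
# lens disc: color distance edges along rows; use barrel rim outer dark? print row profiles
for y in (165,190,200): print(y,g[y,205:310].astype(int).tolist())
s=g[152:163,249:260];wt=np.clip(60-s,0,None);yy,xx=np.mgrid[152:163,249:260]
h=((wt*xx).sum()/wt.sum(),(wt*yy).sum()/wt.sum());print("hole",h,w.plane([h],42))
E
```

```text
[ 5.08799e+02 -1.61926e+02  1.55687e+02 -1.57100e+00 -2.50000e-02
  2.50000e-02 -1.58000e-01 -1.29000e-01 -1.97300e+00  6.50000e-02
 -5.00000e-02  7.00000e-03  4.28242e+02 -1.63785e+02  3.10653e+02]
[0.017 0.075 0.011 0.    0.    0.    0.53  0.344 0.351 0.023 0.033 0.029
 0.017 0.09  0.013]
165 [78, 77, 77, 77, 74, 61, 50, 46, 44, 46, 45, 45, 45, 46, 55, 61, 70, 68, 65, 61, 61, 93, 135, 153, 159, 159, 160, 155, 115, 77, 64, 56, 57, 57, 57, 57, 58, 56, 57, 56, 56, 52, 54, 54, 54, 51, 54, 54, 54, 55, 55, 56, 54, 55, 55, 53, 52, 54, 56, 55, 53, 53, 53, 54, 50, 54, 51, 51, 51, 51, 51, 50, 51, 51, 53, 51, 52, 50, 52, 50, 44, 37, 33, 32, 32, 34, 34, 33, 34, 34, 36, 36, 34, 34, 35, 34, 47, 62, 67, 69, 70, 68, 70, 70, 68]
190 [49, 45, 46, 46, 46, 45, 45, 44, 44, 45, 44, 42, 43, 47, 54, 60, 68, 123, 146, 149, 147, 147, 148, 148, 147, 147, 146, 137, 96, 96, 130, 144, 145, 145, 144, 146, 146, 146, 144, 107, 70, 59, 61, 61, 62, 64, 63, 62, 62, 62, 63, 61, 63, 63, 62, 64, 63, 63, 61, 60, 60, 59, 58, 59, 85, 125, 141, 142, 141, 141, 141, 138, 114, 75, 56, 72, 77, 80, 79, 80, 80, 80, 81, 80, 81, 80, 81, 79, 57, 38, 30, 34, 35, 35, 35, 34, 36, 35, 34, 36, 36, 37, 42, 59, 67]
200 [63, 51, 47, 45, 46, 45, 46, 45, 43, 43, 46, 44, 43, 42, 41, 45, 54, 57, 57, 57, 56, 56, 56, 56, 55, 55, 56, 56, 56, 55, 54, 54, 53, 67, 102, 134, 144, 144, 141, 115, 78, 63, 61, 62, 63, 63, 62, 63, 63, 63, 62, 61, 62, 62, 63, 64, 62, 63, 62, 61, 58, 58, 57, 63, 96, 129, 134, 109, 73, 53, 51, 54, 59, 70, 77, 78, 77, 79, 79, 80, 79, 80, 81, 79, 81, 72, 54, 38, 34, 36, 39, 41, 39, 38, 36, 36, 38, 36, 37, 37, 38, 48, 61, 67, 65]
hole (np.float64(254.85009369144285), np.float64(157.44034978138663)) [[ 480.44510031 -163.97855976   42.        ]]
```

After settling, the bar's plane is at column 256.85, the ring centre at 255.65 and the hole at 254.85. So I'll correct by about (−0.9, −1.0) mm and +0.015 rad. Then down to just above the ring face.

```bash
python3 -m creep '[{"tx":-0.9,"ty":-1,"tz":-10,"rx":0,"ry":0,"rz":0.015,"fingers":255},{"tx":-0.9,"ty":-1,"tz":-25,"rx":0,"ry":0,"rz":0.015,"fingers":255},{"tx":-0.9,"ty":-1,"tz":-34,"rx":0,"ry":0,"rz":0.015,"fingers":255},{"tx":-0.9,"ty":-1,"tz":-38,"rx":0,"ry":0,"rz":0.015,"fingers":255},{"tx":-0.9,"ty":-1,"tz":-38,"rx":0,"ry":0,"rz":0.015,"fingers":255},{"tx":-0.9,"ty":-1,"tz":-38,"rx":0,"ry":0,"rz":0.015,"fingers":255}]'
python3 - <<'E'
from h import *
T=[];im=0;N=4
for i in range(N):
    w=Cam("wrist"); o=ctrl.get_obs(); T.append(np.r_[o["ee_pos"],o["ft_force"],o["moment"]]); im=im+w.im.astype(float)/N
T=np.array(T);print(T.mean(0).round(3))
w.im=im.astype(np.uint8);crop(w,190,60,330,220,3.7,"w6c")
E
```

```text
t: 8.4
ee_pos: [508.2, -163.1, 117.9]
orientation: [-1.571, -0.037, 0.036]
ft_force: [0.6, -0.0, -1.1]
width: 16.1
[ 5.08149e+02 -1.63057e+02  1.18035e+02 -3.05000e-01  2.20000e-02
 -1.97800e+00  7.70000e-02 -4.80000e-02  6.00000e-03]
```

View pics/w6c.png

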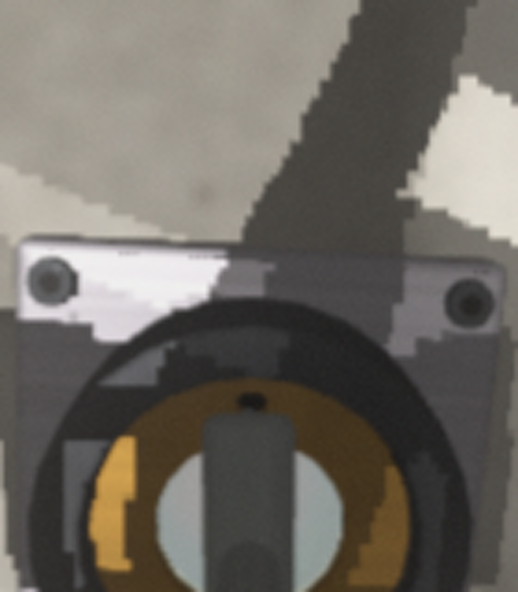

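```bash
python3 - <<'E'
from h import *
w=Cam("wrist")
f=lambda p:(np.array(p)+.5)/3.7-.5+np.array((190,60))
print(w.plane(f([(251,392),(251,403),(251,411)]),42), w.plane(f([(250,412)]),63),w.plane(f([(250,412)]),62),w.plane(f([(249,377)]),42), w.plane(f([(250,297)]),52))
g=cv2.cvtColor(w.im,cv2.COLOR_BGR2GRAY)
print(g[155:178,255:260].mean(1).round())
E
```

```text
[[ 478.72279326 -163.29965146   42.        ]
 [ 481.04235845 -163.19124777   42.        ]
 [ 482.73767024 -163.11201702   42.        ]] [[ 477.91495458 -163.56569582   63.        ]] [[ 478.15517748 -163.55347476   62.        ]] [[ 475.59988488 -163.8566483    42.        ]] [[ 457.8583036  -164.48624741   52.        ]]
[56. 55. 53. 54. 50. 49. 46. 53. 56. 56. 56. 39. 28. 25. 29. 39. 52. 59.
 62. 63. 65. 66. 66.]
```

Laterally and in yaw everything lines up (hole 251, bar 250, lens 250 in the crop). Lengthwise the pin is about 0.5 mm short, so I'll add +0.4 in x and feel downward.

```bash
python3 -m creep '[{"tx":0.4,"ty":0,"tz":-2,"rx":0,"ry":0,"rz":0,"fingers":255},{"tx":0.4,"ty":0,"tz":-3,"rx":0,"ry":0,"rz":0,"fingers":255},{"tx":0.4,"ty":0,"tz":-4,"rx":0,"ry":0,"rz":0,"fingers":255},{"tx":0.4,"ty":0,"tz":-4.5,"rx":0,"ry":0,"rz":0,"fingers":255},{"tx":0.4,"ty":0,"tz":-5,"rx":0,"ry":0,"rz":0,"fingers":255},{"tx":0.4,"ty":0,"tz":-5,"rx":0,"ry":0,"rz":0,"fingers":255}]'
python3 -c "
from h import *
st()"
python3 -m creep '[{"tx":0,"ty":0,"tz":-0.5,"rx":0,"ry":0,"rz":0,"fingers":255},{"tx":0,"ty":0,"tz":-1,"rx":0,"ry":0,"rz":0,"fingers":255},{"tx":0,"ty":0,"tz":-1,"rx":0,"ry":0,"rz":0,"fingers":255}]'
python3 -c "
from h import *
st()"
```

```text
t: 9.4
ee_pos: [508.3, -163.0, 112.6]
orientation: [-1.57, -0.036, 0.036]
ft_force: [-0.8, 0.6, -2.1]
width: 15.8
{'t': 9.4, 'qpos': [-0.333, 0.463, 1.908, 0.0, 0.771, -1.95], 'ee_pos': [508.263, -162.976, 112.64], 'orientation': [-1.57, -0.036, 0.036], 'ft_force': [-0.781, 0.578, -2.115], 'moment': [0.112, -0.122, -0.006], 'width': 15.792}
t: 9.78
ee_pos: [508.2, -162.9, 111.6]
orientation: [-1.57, -0.036, 0.036]
ft_force: [-0.4, -0.5, -2.7]
width: 15.6
{'t': 9.775, 'qpos': [-0.333, 0.465, 1.908, 0.0, 0.768, -1.95], 'ee_pos': [508.249, -162.942, 111.623], 'orientation': [-1.57, -0.036, 0.036], 'ft_force': [-0.402, -0.463, -2.727], 'moment': [0.097, -0.028, -0.005], 'width': 15.602}
```

The tips should be near 40 mm, already below the face, with no load. Continuing gently.

```bash
python3 -m creep '[{"tx":0,"ty":0,"tz":-0.5,"rx":0,"ry":0,"rz":0,"fingers":255},{"tx":0,"ty":0,"tz":-1,"rx":0,"ry":0,"rz":0,"fingers":255},{"tx":0,"ty":0,"tz":-1.5,"rx":0,"ry":0,"rz":0,"fingers":255},{"tx":0,"ty":0,"tz":-1.5,"rx":0,"ry":0,"rz":0,"fingers":255}]'
python3 -m creep '[{"tx":0,"ty":0,"tz":-0.5,"rx":0,"ry":0,"rz":0,"fingers":255},{"tx":0,"ty":0,"tz":-1,"rx":0,"ry":0,"rz":0,"fingers":255},{"tx":0,"ty":0,"tz":-1.5,"rx":0,"ry":0,"rz":0,"fingers":255},{"tx":0,"ty":0,"tz":-1.5,"rx":0,"ry":0,"rz":0,"fingers":255}]'
python3 -c "
from h import *
st()"
```

```text
t: 10.28
ee_pos: [508.3, -163.0, 110.1]
orientation: [-1.57, -0.036, 0.036]
ft_force: [-0.1, -0.4, -1.4]
width: 15.9
t: 10.78
ee_pos: [508.2, -163.0, 108.6]
orientation: [-1.57, -0.036, 0.036]
ft_force: [0.5, -0.3, -2.0]
width: 15.9
{'t': 10.775, 'qpos': [-0.333, 0.47, 1.91, -0.0, 0.762, -1.95], 'ee_pos': [508.243, -162.957, 108.625], 'orientation': [-1.57, -0.036, 0.036], 'ft_force': [0.492, -0.284, -1.998], 'moment': [0.137, -0.087, -0.006], 'width': 15.944}
```

```bash
python3 -m creep '[{"tx":0,"ty":0,"tz":-0.5,"rx":0,"ry":0,"rz":0,"fingers":255},{"tx":0,"ty":0,"tz":-1,"rx":0,"ry":0,"rz":0,"fingers":255},{"tx":0,"ty":0,"tz":-1,"rx":0,"ry":0,"rz":0,"fingers":255},{"tx":0,"ty":0,"tz":-1,"rx":0,"ry":0,"rz":0,"fingers":255}]'
python3 - <<'E'
from h import *
st(); a=Cam("scene");b=Cam("side")
cv2.imwrite("pics/s7.png",np.hstack([cv2.resize(a.im[120:230,270:370],None,fx=4,fy=4),cv2.resize(b.im[100:210,255:355],None,fx=4,fy=4)]))
E
```

```text
t: 11.28
ee_pos: [508.3, -163.0, 107.7]
orientation: [-1.57, -0.036, 0.036]
ft_force: [-0.4, -0.6, -1.2]
width: 15.5
{'t': 11.275, 'qpos': [-0.333, 0.471, 1.91, 0.0, 0.76, -1.95], 'ee_pos': [508.307, -162.956, 107.669], 'orientation': [-1.57, -0.036, 0.036], 'ft_force': [-0.356, -0.551, -1.155], 'moment': [0.068, -0.041, 0.022], 'width': 15.489}
```

View pics/s7.png

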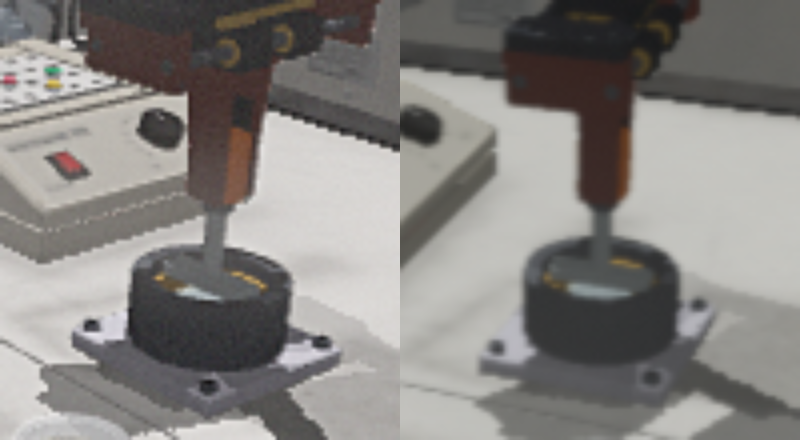

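The foot is sunk in the barrel and nearly on the ring, with no load, so the pins are in the holes. Starting the clockwise turn while watching the moment.

```bash
python3 -m creep '[{"tx":0,"ty":0,"tz":0,"rx":0,"ry":0,"rz":-0.03,"fingers":255},{"tx":0,"ty":0,"tz":0,"rx":0,"ry":0,"rz":-0.06,"fingers":255},{"tx":0,"ty":0,"tz":0,"rx":0,"ry":0,"rz":-0.09,"fingers":255},{"tx":0,"ty":0,"tz":0,"rx":0,"ry":0,"rz":-0.12,"fingers":255}]'
python3 -c "
from h import *
st()"
python3 -m creep '[{"tx":0,"ty":0,"tz":0,"rx":0,"ry":0,"rz":-0.03,"fingers":255},{"tx":0,"ty":0,"tz":0,"rx":0,"ry":0,"rz":-0.06,"fingers":255},{"tx":0,"ty":0,"tz":0,"rx":0,"ry":0,"rz":-0.09,"fingers":255},{"tx":0,"ty":0,"tz":0,"rx":0,"ry":0,"rz":-0.12,"fingers":255}]'
python3 -c "
from h import *
st()"
```

```text
t: 11.88
ee_pos: [508.3, -163.0, 107.7]
orientation: [-1.57, 0.059, -0.059]
ft_force: [0.5, -0.4, -1.9]
width: 15.8
{'t': 11.875, 'qpos': [-0.333, 0.471, 1.91, -0.0, 0.76, -1.828], 'ee_pos': [508.267, -162.976, 107.672], 'orientation': [-1.57, 0.059, -0.059], 'ft_force': [0.512, -0.411, -1.899], 'moment': [0.106, -0.022, 0.19], 'width': 15.771}
t: 12.38
ee_pos: [508.3, -163.0, 107.7]
orientation: [-1.565, 0.154, -0.154]
ft_force: [0.0, 1.1, -0.7]
width: 16.0
{'t': 12.375, 'qpos': [-0.333, 0.471, 1.91, -0.0, 0.76, -1.708], 'ee_pos': [508.261, -162.989, 107.684], 'orientation': [-1.565, 0.154, -0.154], 'ft_force': [0.035, 1.084, -0.718], 'moment': [0.045, 0.001, 0.144], 'width': 16.046}
```

The moment is about 0.15 N m, which is pure thread friction, with almost no side force, so the ring is turning on centre. From A ≤ 0.4 and ring ≥ 0.2, home lies 0.83–1.0 rad of ring turn from the start. I'll go on to 0.72.

```bash
python3 -m creep '[{"tx":0,"ty":0,"tz":0,"rx":0,"ry":0,"rz":-0.05,"fingers":255},{"tx":0,"ty":0,"tz":0,"rx":0,"ry":0,"rz":-0.1,"fingers":255},{"tx":0,"ty":0,"tz":0,"rx":0,"ry":0,"rz":-0.15,"fingers":255},{"tx":0,"ty":0,"tz":0,"rx":0,"ry":0,"rz":-0.2,"fingers":255},{"tx":0,"ty":0,"tz":0,"rx":0,"ry":0,"rz":-0.24,"fingers":255}]'
python3 -c "
from h import *
st()"
python3 -m creep '[{"tx":0,"ty":0,"tz":0,"rx":0,"ry":0,"rz":-0.05,"fingers":255},{"tx":0,"ty":0,"tz":0,"rx":0,"ry":0,"rz":-0.1,"fingers":255},{"tx":0,"ty":0,"tz":0,"rx":0,"ry":0,"rz":-0.15,"fingers":255},{"tx":0,"ty":0,"tz":0,"rx":0,"ry":0,"rz":-0.2,"fingers":255},{"tx":0,"ty":0,"tz":0,"rx":0,"ry":0,"rz":-0.24,"fingers":255}]'
python3 -c "
from h import *
st()"
```

```text
t: 13.0
ee_pos: [508.3, -163.0, 107.7]
orientation: [-1.544, 0.342, -0.342]
ft_force: [-0.6, -0.4, -1.6]
width: 15.5
{'t': 13.0, 'qpos': [-0.333, 0.471, 1.91, -0.0, 0.76, -1.467], 'ee_pos': [508.255, -162.998, 107.69], 'orientation': [-1.544, 0.342, -0.342], 'ft_force': [-0.639, -0.379, -1.586], 'moment': [0.015, 0.0, 0.216], 'width': 15.528}
t: 13.62
ee_pos: [508.2, -163.0, 107.7]
orientation: [-1.505, 0.529, -0.529]
ft_force: [-0.3, 0.3, -0.8]
width: 15.9
{'t': 13.625, 'qpos': [-0.333, 0.471, 1.91, -0.0, 0.76, -1.227], 'ee_pos': [508.239, -162.997, 107.69], 'orientation': [-1.505, 0.529, -0.529], 'ft_force': [-0.304, 0.347, -0.816], 'moment': [-0.043, 0.04, 0.193], 'width': 15.918}
```

```bash
python3 -m creep '[{"tx":0,"ty":0,"tz":0,"rx":0,"ry":0,"rz":-0.02,"fingers":255},{"tx":0,"ty":0,"tz":0,"rx":0,"ry":0,"rz":-0.04,"fingers":255},{"tx":0,"ty":0,"tz":0,"rx":0,"ry":0,"rz":-0.06,"fingers":255},{"tx":0,"ty":0,"tz":0,"rx":0,"ry":0,"rz":-0.08,"fingers":255}]'
python3 -c "
from h import *
st()"
python3 -m creep '[{"tx":0,"ty":0,"tz":0,"rx":0,"ry":0,"rz":-0.01,"fingers":255},{"tx":0,"ty":0,"tz":0,"rx":0,"ry":0,"rz":-0.02,"fingers":255}]'
python3 -c "
from h import *
st()"
python3 -m creep '[{"tx":0,"ty":0,"tz":0,"rx":0,"ry":0,"rz":-0.01,"fingers":255},{"tx":0,"ty":0,"tz":0,"rx":0,"ry":0,"rz":-0.02,"fingers":255}]'
python3 -c "
from h import *
st()"
```

```text
t: 14.12
ee_pos: [508.2, -163.0, 107.7]
orientation: [-1.489, 0.59, -0.59]
ft_force: [0.2, -0.5, -1.3]
width: 15.5
{'t': 14.125, 'qpos': [-0.333, 0.471, 1.91, -0.0, 0.76, -1.148], 'ee_pos': [508.209, -162.986, 107.667], 'orientation': [-1.489, 0.59, -0.59], 'ft_force': [0.177, -0.488, -1.275], 'moment': [-0.059, 0.078, 0.199], 'width': 15.534}
t: 14.38
ee_pos: [508.2, -163.0, 107.7]
orientation: [-1.485, 0.605, -0.605]
ft_force: [-0.2, -0.9, -1.7]
width: 15.6
{'t': 14.375, 'qpos': [-0.333, 0.471, 1.91, -0.0, 0.76, -1.129], 'ee_pos': [508.241, -162.991, 107.691], 'orientation': [-1.485, 0.605, -0.605], 'ft_force': [-0.221, -0.853, -1.748], 'moment': [-0.089, 0.088, 0.131], 'width': 15.588}
t: 14.62
ee_pos: [508.3, -163.0, 107.7]
orientation: [-1.48, 0.621, -0.621]
ft_force: [-0.9, -1.1, -1.1]
width: 15.9
{'t': 14.625, 'qpos': [-0.333, 0.471, 1.91, -0.0, 0.76, -1.109], 'ee_pos': [508.262, -163.001, 107.682], 'orientation': [-1.48, 0.621, -0.621], 'ft_force': [-0.855, -1.081, -1.051], 'moment': [-0.123, 0.125, 0.154], 'width': 15.936}
```

```bash
python3 -m creep '[{"tx":0,"ty":0,"tz":0,"rx":0,"ry":0,"rz":-0.01,"fingers":255},{"tx":0,"ty":0,"tz":0,"rx":0,"ry":0,"rz":-0.02,"fingers":255}]' >/dev/null
python3 -c "
from h import *
st()"
python3 -m creep '[{"tx":0,"ty":0,"tz":0,"rx":0,"ry":0,"rz":-0.01,"fingers":255},{"tx":0,"ty":0,"tz":0,"rx":0,"ry":0,"rz":-0.02,"fingers":255}]' >/dev/null
python3 -c "
from h import *
st()"
```

```text
{'t': 14.875, 'qpos': [-0.333, 0.471, 1.91, -0.0, 0.76, -1.089], 'ee_pos': [508.231, -162.988, 107.656], 'orientation': [-1.476, 0.637, -0.636], 'ft_force': [-0.831, -0.941, -1.756], 'moment': [-0.181, 0.135, 0.161], 'width': 16.302}
{'t': 15.125, 'qpos': [-0.333, 0.471, 1.91, -0.0, 0.76, -1.069], 'ee_pos': [508.24, -162.98, 107.657], 'orientation': [-1.471, 0.652, -0.652], 'ft_force': [-1.04, -0.929, -1.071], 'moment': [-0.15, 0.129, 0.147], 'width': 16.356}
```

```bash
python3 -m creep '[{"tx":0,"ty":0,"tz":0,"rx":0,"ry":0,"rz":-0.01,"fingers":255},{"tx":0,"ty":0,"tz":0,"rx":0,"ry":0,"rz":-0.02,"fingers":255}]' >/dev/null
python3 -c "
from h import *
st()"
python3 -m creep '[{"tx":0,"ty":0,"tz":0,"rx":0,"ry":0,"rz":-0.01,"fingers":255},{"tx":0,"ty":0,"tz":0,"rx":0,"ry":0,"rz":-0.02,"fingers":255}]' >/dev/null
python3 -c "
from h import *
st()"
```

```text
{'t': 15.375, 'qpos': [-0.333, 0.471, 1.91, 0.0, 0.76, -1.049], 'ee_pos': [508.239, -162.961, 107.645], 'orientation': [-1.466, 0.667, -0.667], 'ft_force': [-0.808, -0.853, -0.944], 'moment': [-0.137, 0.108, 0.089], 'width': 15.958}
{'t': 15.625, 'qpos': [-0.333, 0.471, 1.91, -0.0, 0.76, -1.029], 'ee_pos': [508.263, -162.97, 107.678], 'orientation': [-1.461, 0.683, -0.683], 'ft_force': [-0.724, -1.117, -1.275], 'moment': [-0.125, 0.185, 0.145], 'width': 15.731}
```

```bash
python3 -m creep '[{"tx":0,"ty":0,"tz":0,"rx":0,"ry":0,"rz":-0.01,"fingers":255},{"tx":0,"ty":0,"tz":0,"rx":0,"ry":0,"rz":-0.02,"fingers":255}]' >/dev/null
python3 -c "
from h import *
st()"
python3 -m creep '[{"tx":0,"ty":0,"tz":0,"rx":0,"ry":0,"rz":-0.01,"fingers":255},{"tx":0,"ty":0,"tz":0,"rx":0,"ry":0,"rz":-0.02,"fingers":255}]' >/dev/null
python3 -c "
from h import *
st()"
```

```text
{'t': 15.875, 'qpos': [-0.333, 0.471, 1.91, -0.0, 0.76, -1.009], 'ee_pos': [508.257, -162.994, 107.66], 'orientation': [-1.456, 0.698, -0.698], 'ft_force': [-1.565, -1.247, -1.248], 'moment': [-0.165, 0.217, 0.123], 'width': 15.854}
{'t': 16.125, 'qpos': [-0.333, 0.471, 1.91, -0.0, 0.76, -0.989], 'ee_pos': [508.265, -162.962, 107.66], 'orientation': [-1.45, 0.714, -0.714], 'ft_force': [-1.514, -0.451, -2.128], 'moment': [-0.183, 0.223, 0.118], 'width': 16.178}
```

```bash
python3 -m creep '[{"tx":0,"ty":0,"tz":0,"rx":0,"ry":0,"rz":-0.01,"fingers":255},{"tx":0,"ty":0,"tz":0,"rx":0,"ry":0,"rz":-0.02,"fingers":255}]' >/dev/null
python3 -c "
from h import *
st()"
python3 -m creep '[{"tx":0,"ty":0,"tz":0,"rx":0,"ry":0,"rz":-0.01,"fingers":255},{"tx":0,"ty":0,"tz":0,"rx":0,"ry":0,"rz":-0.02,"fingers":255}]' >/dev/null
python3 -c "
from h import *
st()"
```

```text
{'t': 16.375, 'qpos': [-0.333, 0.471, 1.91, -0.0, 0.76, -0.969], 'ee_pos': [508.262, -162.955, 107.681], 'orientation': [-1.445, 0.729, -0.729], 'ft_force': [-1.343, -1.031, -2.734], 'moment': [-0.164, 0.277, 0.192], 'width': 16.136}
{'t': 16.625, 'qpos': [-0.333, 0.471, 1.91, -0.0, 0.76, -0.949], 'ee_pos': [508.242, -162.967, 107.664], 'orientation': [-1.44, 0.744, -0.744], 'ft_force': [-2.253, -1.341, -1.701], 'moment': [-0.139, 0.285, 0.15], 'width': 15.881}
```

A side force is creeping up, pushing the tool toward −x and −y. I'll yield a few tenths of a millimetre that way while continuing.

```bash
python3 -m creep '[{"tx":-0.2,"ty":-0.1,"tz":0,"rx":0,"ry":0,"rz":-0.01,"fingers":255},{"tx":-0.4,"ty":-0.2,"tz":0,"rx":0,"ry":0,"rz":-0.02,"fingers":255}]' >/dev/null
python3 -c "
from h import *
st()"
python3 -m creep '[{"tx":0,"ty":0,"tz":0,"rx":0,"ry":0,"rz":-0.01,"fingers":255},{"tx":0,"ty":0,"tz":0,"rx":0,"ry":0,"rz":-0.02,"fingers":255}]' >/dev/null
python3 -c "
from h import *
st()"
```

```text
{'t': 16.875, 'qpos': [-0.333, 0.471, 1.911, 0.0, 0.76, -0.929], 'ee_pos': [508.116, -163.071, 107.682], 'orientation': [-1.433, 0.76, -0.76], 'ft_force': [-0.285, 0.434, -2.679], 'moment': [0.172, -0.158, 0.15], 'width': 15.769}
{'t': 17.125, 'qpos': [-0.333, 0.471, 1.911, 0.0, 0.76, -0.91], 'ee_pos': [508.119, -163.079, 107.737], 'orientation': [-1.428, 0.775, -0.775], 'ft_force': [1.163, 0.777, -2.915], 'moment': [0.284, -0.258, 0.191], 'width': 16.015}
```

```bash
python3 -m creep '[{"tx":0.1,"ty":0.1,"tz":0,"rx":0,"ry":0,"rz":-0.01,"fingers":255},{"tx":0.1,"ty":0.1,"tz":0,"rx":0,"ry":0,"rz":-0.02,"fingers":255}]' >/dev/null
python3 -c "
from h import *
st();w=Cam('wrist','w8');b=Cam('side');crop(b,255,110,355,210,5,'b8')"
```

```text
{'t': 17.375, 'qpos': [-0.333, 0.471, 1.911, -0.0, 0.76, -0.889], 'ee_pos': [508.133, -163.069, 107.712], 'orientation': [-1.422, 0.79, -0.79], 'ft_force': [0.452, 0.217, -3.268], 'moment': [0.259, -0.174, 0.33], 'width': 15.499}
```

View pics/w8.png

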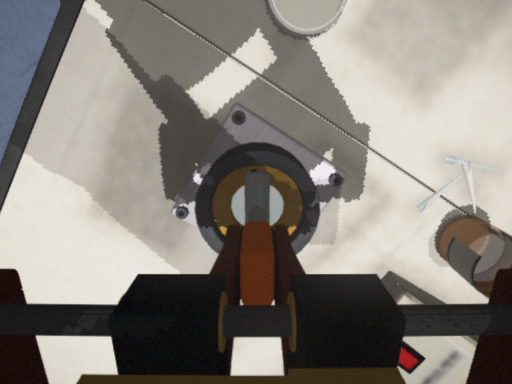

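View pics/b8.png

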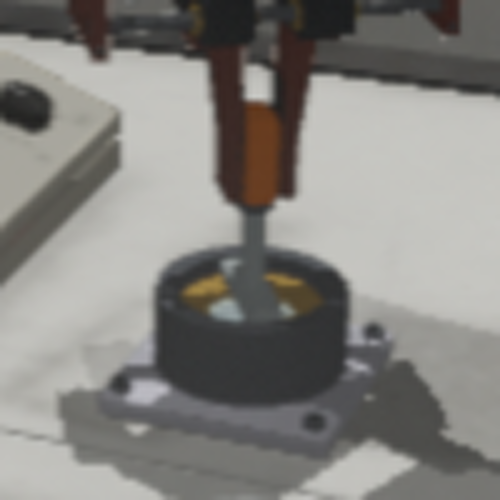

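The bar is still in line with the tool (no slip in the grip), and at 1.06 rad the moment jumped to 0.33, so the ring is home. Nipping up in small steps.

```bash
python3 -m creep '[{"tx":0,"ty":0,"tz":0,"rx":0,"ry":0,"rz":-0.005,"fingers":255},{"tx":0,"ty":0,"tz":0,"rx":0,"ry":0,"rz":-0.005,"fingers":255}]' >/dev/null
python3 -c "
from h import *
st()
M=[]
for i in range(3):
    Cam('side');M.append(ctrl.get_obs()['moment'])
print(np.round(M,3))"
```

```text
{'t': 17.725, 'qpos': [-0.333, 0.471, 1.911, 0.0, 0.76, -0.885], 'ee_pos': [508.103, -163.098, 107.704], 'orientation': [-1.421, 0.794, -0.794], 'ft_force': [1.525, 0.978, -3.377], 'moment': [0.214, -0.311, 0.391], 'width': 15.91}
[[ 0.229 -0.343  0.365]
 [ 0.26  -0.354  0.367]
 [ 0.272 -0.317  0.382]]
```

```bash
python3 -m creep '[{"tx":0,"ty":0,"tz":0,"rx":0,"ry":0,"rz":-0.006,"fingers":255},{"tx":0,"ty":0,"tz":0,"rx":0,"ry":0,"rz":-0.012,"fingers":255}]' >/dev/null
python3 -c "
from h import *
st()
M=[]
for i in range(4):
    Cam('side');M.append(ctrl.get_obs()['moment'])
print(np.round(M,3));st()"
```

```text
{'t': 18.125, 'qpos': [-0.333, 0.471, 1.911, -0.0, 0.76, -0.873], 'ee_pos': [508.076, -163.098, 107.701], 'orientation': [-1.417, 0.803, -0.803], 'ft_force': [1.292, 0.742, -2.133], 'moment': [0.304, -0.396, 0.5], 'width': 15.858}
[[ 0.289 -0.441  0.465]
 [ 0.268 -0.319  0.45 ]
 [ 0.305 -0.433  0.472]
 [ 0.251 -0.408  0.46 ]]
{'t': 18.325, 'qpos': [-0.333, 0.471, 1.911, 0.0, 0.76, -0.873], 'ee_pos': [508.039, -163.087, 107.699], 'orientation': [-1.417, 0.803, -0.803], 'ft_force': [1.787, 0.903, -3.953], 'moment': [0.251, -0.408, 0.46], 'width': 15.408}
```

```bash
python3 -m creep '[{"tx":-0.1,"ty":0,"tz":0,"rx":0,"ry":0,"rz":-0.005,"fingers":255},{"tx":-0.1,"ty":0,"tz":0,"rx":0,"ry":0,"rz":-0.01,"fingers":255},{"tx":-0.1,"ty":0,"tz":0,"rx":0,"ry":0,"rz":-0.01,"fingers":255}]' >/dev/null
python3 -c "
from h import *
st()
M=[]
for i in range(4):
    Cam('side');M.append(ctrl.get_obs()['moment'])
print(np.round(M,3));st()"
```

```text
{'t': 18.7, 'qpos': [-0.333, 0.471, 1.911, -0.0, 0.76, -0.863], 'ee_pos': [508.03, -163.084, 107.71], 'orientation': [-1.414, 0.81, -0.811], 'ft_force': [1.634, 0.978, -3.147], 'moment': [0.306, -0.609, 0.572], 'width': 15.478}
[[ 0.305 -0.603  0.554]
 [ 0.294 -0.624  0.567]
 [ 0.332 -0.635  0.567]
 [ 0.313 -0.655  0.504]]
{'t': 18.9, 'qpos': [-0.333, 0.471, 1.911, -0.0, 0.76, -0.863], 'ee_pos': [508.021, -163.115, 107.73], 'orientation': [-1.414, 0.81, -0.811], 'ft_force': [2.764, 1.045, -2.111], 'moment': [0.313, -0.655, 0.504], 'width': 16.167}
```

About 0.55 N m is held with the ring home. Now I'll back off ccw just enough to unload the pins without turning the ring back.

```bash
python3 -m creep '[{"tx":0.2,"ty":0.1,"tz":0,"rx":0,"ry":0,"rz":0.03,"fingers":255},{"tx":0.3,"ty":0.2,"tz":0,"rx":0,"ry":0,"rz":0.06,"fingers":255},{"tx":0.3,"ty":0.2,"tz":0,"rx":0,"ry":0,"rz":0.08,"fingers":255},{"tx":0.3,"ty":0.2,"tz":0,"rx":0,"ry":0,"rz":0.08,"fingers":255}]' >/dev/null
python3 -c "
from h import *
M=[]
for i in range(3):
    Cam('side');M.append(ctrl.get_obs()['moment'])
print(np.round(M,3));st()"
```

```text
[[ 0.063 -0.061  0.016]
 [ 0.033 -0.052  0.004]
 [ 0.031 -0.019 -0.018]]
{'t': 19.55, 'qpos': [-0.333, 0.471, 1.911, -0.0, 0.76, -0.942], 'ee_pos': [507.854, -162.849, 107.567], 'orientation': [-1.438, 0.75, -0.749], 'ft_force': [-0.597, -1.095, -1.753], 'moment': [0.031, -0.019, -0.018], 'width': 15.928}
```

Unloaded: moment about 0, side forces about 1 N. Lifting straight out gently.

```bash
python3 -m creep '[{"tx":0,"ty":0,"tz":1,"rx":0,"ry":0,"rz":0.015,"fingers":255},{"tx":0,"ty":0,"tz":3,"rx":0,"ry":0,"rz":0.015,"fingers":255},{"tx":0,"ty":0,"tz":5,"rx":0,"ry":0,"rz":0.015,"fingers":255}]'
python3 -c "
from h import *
st()"
python3 -m creep '[{"tx":0,"ty":0,"tz":4,"rx":0,"ry":0,"rz":0,"fingers":255},{"tx":0,"ty":0,"tz":15,"rx":0,"ry":0,"rz":0,"fingers":255},{"tx":0,"ty":0,"tz":30,"rx":0,"ry":0,"rz":0,"fingers":255},{"tx":0,"ty":0,"tz":43,"rx":0,"ry":0,"rz":0,"fingers":255},{"tx":0,"ty":0,"tz":43,"rx":0,"ry":0,"rz":0,"fingers":255},{"tx":0,"ty":0,"tz":43,"rx":0,"ry":0,"rz":0,"fingers":255},{"tx":0,"ty":0,"tz":43,"rx":0,"ry":0,"rz":0,"fingers":255}]'
python3 - <<'E'
from h import *
st(); w=Cam("wrist","w9");a=Cam("scene");b=Cam("side")
cv2.imwrite("pics/s9.png",np.hstack([cv2.resize(a.im[100:220,270:370],None,fx=4,fy=4),cv2.resize(b.im[80:200,255:355],None,fx=4,fy=4)]))
E
```

```text
t: 19.92
ee_pos: [508.2, -162.9, 112.8]
orientation: [-1.442, 0.738, -0.738]
ft_force: [0.3, -0.2, -1.6]
width: 16.0
{'t': 19.925, 'qpos': [-0.332, 0.463, 1.908, -0.0, 0.771, -0.957], 'ee_pos': [508.197, -162.875, 112.841], 'orientation': [-1.442, 0.738, -0.738], 'ft_force': [0.343, -0.238, -1.61], 'moment': [0.008, -0.06, 0.029], 'width': 15.968}
t: 20.8
ee_pos: [507.8, -162.8, 155.2]
orientation: [-1.442, 0.739, -0.737]
ft_force: [0.4, 0.1, -1.9]
width: 15.8
{'t': 20.8, 'qpos': [-0.332, 0.395, 1.887, -0.0, 0.86, -0.957], 'ee_pos': [507.805, -162.756, 155.217], 'orientation': [-1.442, 0.739, -0.737], 'ft_force': [0.377, 0.142, -1.901], 'moment': [-0.003, -0.043, 0.012], 'width': 15.799}
```

View pics/w9.png

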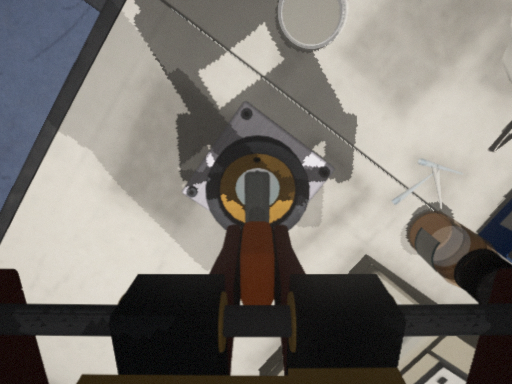

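View pics/s9.png

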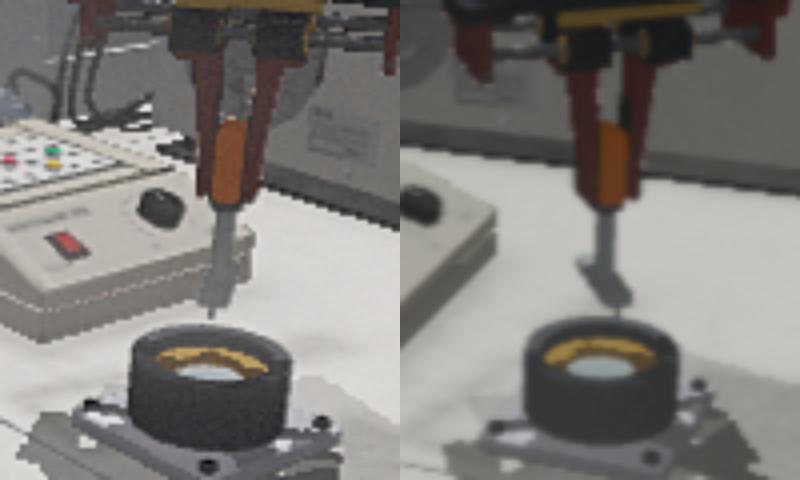

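The spanner is out and upright, the ring's hole at (256,160) lines up with the bar, and the dish, forceps and bottle are unmoved. Returning to the stand by the reverse offsets: (−31.7, +353.9), yaw +1.338.

```bash
python3 -m creep '[{"tx":-1,"ty":15,"tz":0,"rx":0,"ry":0,"rz":0.08,"fingers":255},{"tx":-4,"ty":50,"tz":0,"rx":0,"ry":0,"rz":0.22,"fingers":255},{"tx":-8,"ty":95,"tz":0,"rx":0,"ry":0,"rz":0.38,"fingers":255},{"tx":-12,"ty":140,"tz":0,"rx":0,"ry":0,"rz":0.54,"fingers":255},{"tx":-16,"ty":185,"tz":0,"rx":0,"ry":0,"rz":0.7,"fingers":255},{"tx":-20,"ty":230,"tz":0,"rx":0,"ry":0,"rz":0.86,"fingers":255},{"tx":-24,"ty":275,"tz":0,"rx":0,"ry":0,"rz":1.02,"fingers":255},{"tx":-28,"ty":315,"tz":0,"rx":0,"ry":0,"rz":1.17,"fingers":255},{"tx":-31,"ty":343,"tz":0,"rx":0,"ry":0,"rz":1.29,"fingers":255},{"tx":-31.7,"ty":353.9,"tz":0,"rx":0,"ry":0,"rz":1.338,"fingers":255}]'
python3 -m creep '[{"tx":0,"ty":0,"tz":-10,"rx":0,"ry":0,"rz":0,"fingers":255},{"tx":0,"ty":0,"tz":-25,"rx":0,"ry":0,"rz":0,"fingers":255},{"tx":0,"ty":0,"tz":-35,"rx":0,"ry":0,"rz":0,"fingers":255},{"tx":0,"ty":0,"tz":-35,"rx":0,"ry":0,"rz":0,"fingers":255},{"tx":0,"ty":0,"tz":-35,"rx":0,"ry":0,"rz":0,"fingers":255},{"tx":0,"ty":0,"tz":-35,"rx":0,"ry":0,"rz":0,"fingers":255}]'
python3 - <<'E'
from h import *
st(); w=Cam("wrist","w10");a=Cam("scene");b=Cam("side")
cv2.imwrite("pics/s10.png",np.hstack([cv2.resize(a.im[170:290,140:240],None,fx=4,fy=4),cv2.resize(b.im[190:310,205:305],None,fx=4,fy=4)]))
E
```

```text
t: 22.2
ee_pos: [476.2, 192.3, 155.5]
orientation: [-1.548, -0.31, 0.31]
ft_force: [0.8, -0.5, -1.0]
width: 16.0
t: 22.95
ee_pos: [476.8, 191.1, 121.0]
orientation: [-1.549, -0.308, 0.307]
ft_force: [0.5, 0.9, -1.8]
width: 15.7
{'t': 22.95, 'qpos': [0.358, 0.425, 1.949, -0.0, 0.767, -1.605], 'ee_pos': [476.826, 191.053, 121.04], 'orientation': [-1.549, -0.308, 0.307], 'ft_force': [0.503, 0.87, -1.833], 'moment': [0.12, -0.016, 0.013], 'width': 15.676}
```

View pics/w10.png

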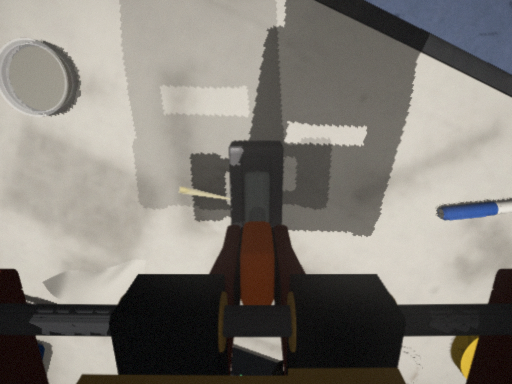

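View pics/s10.png

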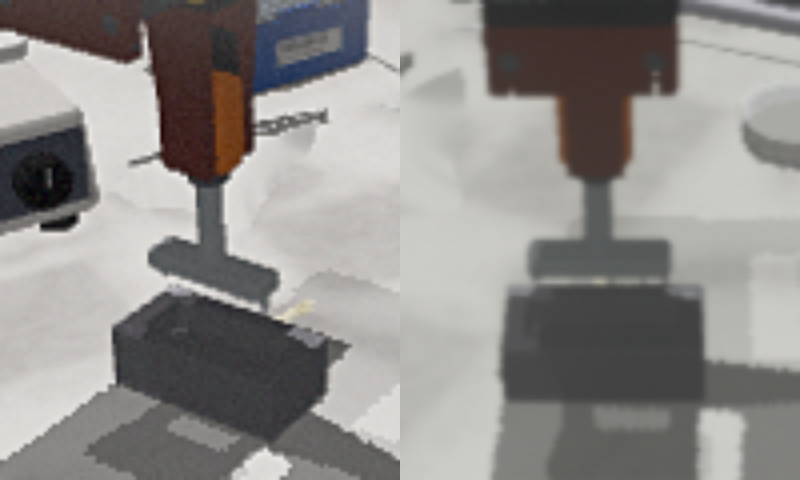

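The bar lies square over the well in all three views. Lowering.

```bash
python3 -m creep '[{"tx":0,"ty":0,"tz":-10,"rx":0,"ry":0,"rz":0,"fingers":255},{"tx":0,"ty":0,"tz":-16,"rx":0,"ry":0,"rz":0,"fingers":255},{"tx":0,"ty":0,"tz":-20,"rx":0,"ry":0,"rz":0,"fingers":255},{"tx":0,"ty":0,"tz":-23,"rx":0,"ry":0,"rz":0,"fingers":255},{"tx":0,"ty":0,"tz":-26,"rx":0,"ry":0,"rz":0,"fingers":255}]'
python3 -m creep '[{"tx":0,"ty":0,"tz":-3,"rx":0,"ry":0,"rz":0,"fingers":255},{"tx":0,"ty":0,"tz":-6,"rx":0,"ry":0,"rz":0,"fingers":255},{"tx":0,"ty":0,"tz":-9,"rx":0,"ry":0,"rz":0,"fingers":255},{"tx":0,"ty":0,"tz":-11,"rx":0,"ry":0,"rz":0,"fingers":255},{"tx":0,"ty":0,"tz":-12,"rx":0,"ry":0,"rz":0,"fingers":255}]'
python3 -m creep '[{"tx":0,"ty":0,"tz":-1,"rx":0,"ry":0,"rz":0,"fingers":255},{"tx":0,"ty":0,"tz":-2,"rx":0,"ry":0,"rz":0,"fingers":255},{"tx":0,"ty":0,"tz":-2,"rx":0,"ry":0,"rz":0,"fingers":255}]'
python3 -c "
from h import *
st()"
```

```text
t: 23.72
ee_pos: [476.6, 191.1, 94.5]
orientation: [-1.549, -0.308, 0.308]
ft_force: [-0.3, 0.1, -1.4]
width: 16.0
t: 24.35
ee_pos: [476.4, 191.0, 82.5]
orientation: [-1.549, -0.308, 0.308]
ft_force: [-0.0, -0.2, -1.5]
width: 15.8
t: 24.72
ee_pos: [476.5, 191.0, 80.7]
orientation: [-1.549, -0.308, 0.308]
ft_force: [0.1, 0.6, -1.9]
width: 15.7
{'t': 24.725, 'qpos': [0.358, 0.496, 1.964, -0.0, 0.682, -1.605], 'ee_pos': [476.505, 191.023, 80.653], 'orientation': [-1.549, -0.308, 0.308], 'ft_force': [0.107, 0.581, -1.924], 'moment': [0.125, -0.058, -0.004], 'width': 15.728}
```

```bash
python3 -m creep '[{"tx":0,"ty":0,"tz":-0.3,"rx":0,"ry":0,"rz":0,"fingers":255},{"tx":0,"ty":0,"tz":-0.3,"rx":0,"ry":0,"rz":0,"fingers":255}]'
python3 -m creep '[{"tx":0,"ty":0,"tz":-0.3,"rx":0,"ry":0,"rz":0,"fingers":255},{"tx":0,"ty":0,"tz":-0.3,"rx":0,"ry":0,"rz":0,"fingers":255}]'
python3 - <<'E'
from h import *
a=Cam("scene");b=Cam("side");st()
cv2.imwrite("pics/s11.png",np.hstack([cv2.resize(a.im[170:290,140:240],None,fx=4,fy=4),cv2.resize(b.im[190:310,205:305],None,fx=4,fy=4)]))
E
```

```text
t: 24.98
ee_pos: [476.5, 191.0, 80.6]
orientation: [-1.549, -0.308, 0.308]
ft_force: [-0.8, 0.5, 1.6]
width: 15.7
t: 25.22
ee_pos: [476.6, 191.1, 80.6]
orientation: [-1.549, -0.308, 0.308]
ft_force: [-2.4, -0.2, 6.3]
width: 15.4
{'t': 25.325, 'qpos': [0.358, 0.496, 1.964, -0.0, 0.681, -1.605], 'ee_pos': [476.564, 191.041, 80.562], 'orientation': [-1.549, -0.308, 0.307], 'ft_force': [-1.288, -0.691, 5.352], 'moment': [0.008, 0.348, 0.028], 'width': 15.795}
```

View pics/s11.png

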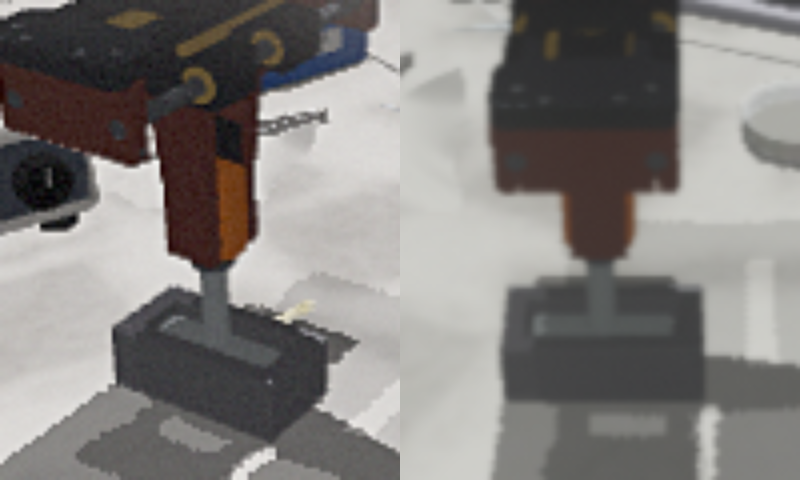

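The foot is on the well's floor (contact about 7 N). I'll raise 0.4 mm to relieve it, open, and withdraw.

```bash
python3 -m creep '[{"tx":0,"ty":0,"tz":0.4,"rx":0,"ry":0,"rz":0,"fingers":255},{"tx":0,"ty":0,"tz":0.4,"rx":0,"ry":0,"rz":0,"fingers":180},{"tx":0,"ty":0,"tz":0.4,"rx":0,"ry":0,"rz":0,"fingers":120},{"tx":0,"ty":0,"tz":0.4,"rx":0,"ry":0,"rz":0,"fingers":50},{"tx":0,"ty":0,"tz":0.4,"rx":0,"ry":0,"rz":0,"fingers":0},{"tx":0,"ty":0,"tz":0.4,"rx":0,"ry":0,"rz":0,"fingers":0},{"tx":0,"ty":0,"tz":0.4,"rx":0,"ry":0,"rz":0,"fingers":0}]'
python3 -m creep '[{"tx":0,"ty":0,"tz":20,"rx":0,"ry":0,"rz":0,"fingers":0},{"tx":0,"ty":0,"tz":60,"rx":0,"ry":0,"rz":0,"fingers":0},{"tx":0,"ty":0,"tz":110,"rx":0,"ry":0,"rz":0,"fingers":0},{"tx":40,"ty":17,"tz":130,"rx":0,"ry":0,"rz":0,"fingers":0},{"tx":80,"ty":33,"tz":150,"rx":0,"ry":0,"rz":0,"fingers":0},{"tx":80,"ty":33,"tz":150,"rx":0,"ry":0,"rz":0,"fingers":0}]'
python3 - <<'E'
from h import *
st(); w=Cam("wrist","w12");a=Cam("scene","a12");b=Cam("side","b12")
cv2.imwrite("pics/s12.png",np.hstack([cv2.resize(a.im[170:290,140:240],None,fx=4,fy=4),cv2.resize(b.im[190:310,205:305],None,fx=4,fy=4)]))
E
```

```text
t: 26.2
ee_pos: [476.5, 191.0, 80.5]
orientation: [-1.549, -0.308, 0.308]
ft_force: [0.0, -0.6, -0.1]
width: 72.6
t: 26.95
ee_pos: [559.5, 225.2, 232.3]
orientation: [-1.548, -0.312, 0.304]
ft_force: [-1.2, -1.4, 0.1]
width: 87.8
{'t': 26.95, 'qpos': [0.363, 0.387, 1.682, 0.0, 1.067, -1.6], 'ee_pos': [559.549, 225.226, 232.266], 'orientation': [-1.548, -0.312, 0.304], 'ft_force': [-1.212, -1.377, 0.119], 'moment': [0.066, -0.0, 0.049], 'width': 87.82}
```

View pics/s12.png

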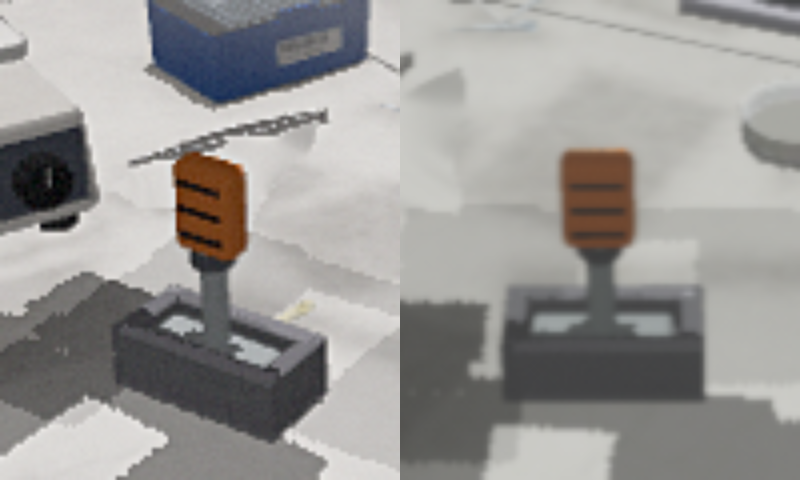

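View pics/b12.png

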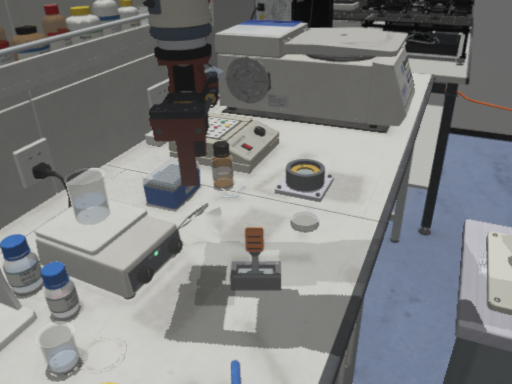

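The spanner stands upright in its well, the gripper is clear, and the dish, forceps and bottle are where they were. The hole line moved from about +0.03 to about −0.95 rad. That is a turn of about 0.98 of the at most 1.0 rad possible, which agrees with the hard torque rise at home. Handing in.

```bash
python3 -c "
from h import *
print(ctrl.close_job());st()"
```

```text
the job is handed in; nothing more can be done
None
the job is handed in; nothing more can be done
```

The ring is turned home and nipped up to about 0.55 N m, and the spanner is back upright in its stand, released. The job was handed in at about 27 s. I set the pins in the holes with no measurable load, and the ring turned clockwise at about 0.15 N m of thread friction.

**Tightening:** the torque rose steadily after about 1.06 rad of commanded turn, as it should against the stop. I then unloaded the pins before lifting out. At the stop the rise was about 8 N m per rad, softer than the seal's 15; I put the difference down to give in the grip.

**Last checks:**
- **Spanner:** it sits upright in the well with the fingers clear in both room views. The foot met the well floor with about 7 N before I let go.
- **Neighbours:** the dish, forceps and bottle look unmoved in the pictures.
- **Ring travel:** in the pictures the holes moved about 0.98 rad, judged by eye against the spanner bar and good to about 0.02. At most 1.0 rad was possible, so this agrees with the torque.

**What disagreed:** the camera estimates of the spanner and ring positions differed by 1–3 mm, which I settled with the wrist view before inserting. During the last part of the turn a side force of up to about 3 N built up and changed direction; I eased it by shifting the tool a few tenths of a millimetre.

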